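# Gauge the sleeves, stamp the good ones, sort them

## Task

Take the flanged sleeves from the blue mat in turn, the one nearest the robot first, and slide each onto the gauge pin of the marking press with the shuttle pulled out. If it goes fully home, push the shuttle all the way in, press the palm head down to its stop to stamp the sleeve, pull the shuttle back out and stand the sleeve upright on the floor of the shallow tray; if it stops short on the pin's shoulder, let it rest there a moment to be sure and then put it in the grey bin. Finish with the shuttle pulled fully out and empty, and leave the other things on the table alone.

Things in the scene. Friction and masses are not known exactly. Their poses are not given: they have to be found in the camera images.
- press: Hand marking press, fixed: grey base 370 x 120 mm, white column at the far end, white arm (64 mm wide, heights 144 to 186 mm) overhanging towards the robot to x = +30 mm. Origin: underside of the base; z up; x runs from the shuttle's knob to the column. The shuttle slides along x: its pin stands at x = -45 mm pulled out, at x = +65 mm under the ram pushed in.
- shuttle_body (a joint): Shuttle of the press, a steel slide 165 x 92 mm, top face at height 30 mm, carrying the gauge pin and the black knob. 0 = pulled out to the loading stop (towards the robot), 0.11 m = pushed in to the stop, pin under the stamp. Stays where it is left (3 N friction). It can start anywhere on its travel.
- pin_tip (a point): Tip of the upright steel gauge pin, on its axis, 63 mm above the shuttle's face. Downwards: 5 mm chamfer, pilot 18 mm diameter, at 29 mm below the tip a 24 mm shoulder with a small chamfer, then the gauge diameter, 27 mm, to the face. A sleeve in size slides home to the face (underside 63 mm below the tip); an undersize one stops on the shoulder (underside 29 mm below the tip).
- knob (a point): Centre of the shuttle's black knob, an upright cylinder 24 mm diameter, 42 mm high (21 mm above and below this point, at 68 mm height), 105 mm from the pin's axis towards -x of the press. Take it from above to push or pull the shuttle.
- ram_body (a joint): Spring-returned ram of the press. 0 = up, 0.025 m = pressed down to its stop. Needs about 6 N to start and 14 N at the stop; springs back up when let go.
- head_top (a point): Centre of the top of the ram's black palm head, a mushroom 56 mm in diameter, 240 mm above the table when up; moves straight down 25 mm when pressed.
- stamp_face (a point): Centre of the ram's lower face, a 42 mm disc: 125.5 mm above the table when up, 100.5 mm at its stop, where it just meets the top of a sleeve that is home on the pin under it.
- mat: Blue mat, fixed, 340 x 100 x 3 mm, on which the sleeves stand at the start in one row along its length (78 mm apart; a missing one leaves its place empty). Origin: centre of the underside; x along the length, away from the robot.
- tray: Shallow aluminium tray for passed sleeves, fixed, 340 x 120 mm outside, 14 mm high, floor and walls 4 mm thick; room for four standing in a row. Origin: centre of the underside; x along the length.
- bin: Grey plastic bin for rejects, fixed, 260 x 120 mm outside, 55 mm high, floor and walls 4 mm thick. Origin: centre of the underside; x along the length.
- sleeve_1a: Aluminium sleeve, 70 mm high, about 250 g: flange 64 mm diameter, 10 mm thick, at the bottom; barrel 44 mm diameter; bore 30 mm, but 23 mm in the flange if undersize (seen only by trying it on the pin). Origin: on the axis, underside of the flange; z along the axis, up as it stands. Stands first in the row (nearest the robot); either this or sleeve_1b is present.
- sleeve_1b: Aluminium sleeve, 70 mm high, about 250 g: flange 64 mm diameter, 10 mm thick, at the bottom; barrel 44 mm diameter; bore 30 mm, but 23 mm in the flange if undersize (seen only by trying it on the pin). Origin: on the axis, underside of the flange; z along the axis, up as it stands. Stands first in the row (nearest the robot); either this or sleeve_1a is present.
- sleeve_2: Aluminium sleeve, 70 mm high, about 250 g: flange 64 mm diameter, 10 mm thick, at the bottom; barrel 44 mm diameter; bore 30 mm, but 23 mm in the flange if undersize (seen only by trying it on the pin). Origin: on the axis, underside of the flange; z along the axis, up as it stands. Stands second in the row; absent in some starts.
- sleeve_3: Aluminium sleeve, 70 mm high, about 250 g: flange 64 mm diameter, 10 mm thick, at the bottom; barrel 44 mm diameter; bore 30 mm, but 23 mm in the flange if undersize (seen only by trying it on the pin). Origin: on the axis, underside of the flange; z along the axis, up as it stands. Stands third in the row.
- sleeve_4: Aluminium sleeve, 70 mm high, about 250 g: flange 64 mm diameter, 10 mm thick, at the bottom; barrel 44 mm diameter; bore 30 mm, but 23 mm in the flange if undersize (seen only by trying it on the pin). Origin: on the axis, underside of the flange; z along the axis, up as it stands. Stands fourth in the row (farthest from the robot); absent in some starts.
- ring_gauge: Bystander: dark steel ring gauge, 84 mm diameter, 28 mm high.
- block_123: Bystander: steel block 75 x 50 x 50 mm.
- caliper: Bystander: caliper 200 mm long, lying flat.
- micrometer: Bystander: micrometer, about 125 mm long, lying flat.
- cleaner: Bystander: white bottle, 60 mm diameter, 170 mm high.
There are look-alikes about, which are no part of the job. What is shaped like the sleeve_4 but green, pink or turquoise is not meant.

How it is judged:
By the outcome, as a careful person would: the job done as asked, in the order asked, and still so for the second after the job is handed in, with the robot touching nothing.
Of sleeve_1a, sleeve_1b only 1 to 1 are there at a start; the rules pass over those that are not, and their reading is None.
Of sleeve_2, sleeve_4 only 1 to 2 are there at a start; the rules pass over those that are not, and their reading is None.
At some moment in a run one of sleeve_1a, sleeve_1b, sleeve_2, sleeve_3, sleeve_4 may be knocked a few centimetres aside while the robot is not near it.
It also fails if it takes over 210 s, if anything falls off the work surface, if the arm or the gripper's body presses on something with over 40 N, if the wrist force passes 120 N, or if a joint passes its speed limit or range.

## Robot

A 6-joint arm with a two-finger parallel gripper is mounted at the origin on the work surface. World frame = base frame: x ahead of the robot, y to its left, z up, the work surface at z = 0. Lengths are in m, angles in rad, forces in N, time in s.
With the tool pointing down it reaches from about 0.35 to 0.775 m from the base axis. Payload 7.3 kg.
Tool frame: the origin (TCP) lies midway between the tips of the shut fingers; the grasp point (between the pads) lies 19 mm behind it; z points along the fingers, y is the direction in which the jaws open and shut (so a half turn about z gives the same grasp; the last joint's range is limited). The gripper opens to 92 mm and grips with 3 to 60 N. Pads are 19 mm wide; open, the fingers measure 130 mm over their backs; the gripper's body (75 mm by 190 mm) begins 47 mm behind the grasp point.
Start: joints at [0.977, 0.342, 1.524, -0, 1.275, -0.146], TCP at [0.227, 0.473, 0.19] pointing down, gripper open.
Joint ranges: [-2.53, 2.53], [-0.77, 2.02], [0.04, 2.7], [-1, 4.14], [0.28, 2.66], [-3.11, 3.11]. Speed limits (rad/s): [2.57, 2.57, 3.14, 3.14, 3.14, 3.14].

## Interface

Orientations are given as a rotation vector (axis times angle).
In Python, from bench import bot gives the robot as it stands.
- The arm moves only by the tool send_rows, never from a script. Its argument "motion" is a list of rows, each a list of 5 numbers: the shift along the tool's x, y, z in mm, then the turn about the tool's z in rad, then the opening, from 0 (shut) to 1 (fully open). In form: [[tx, ty, tz, yaw, grip], ...]. A call has 1 to 8 rows; each row is the pose to reach, as a shift and turn from the pose commanded when the call began, along the tool's axes at that moment; what a row does not reach only later rows make up. A row lasts 1/10 s, in which the tool goes at most 50 mm and 8.59 degrees, less where a joint would pass 70% of its speed; a pose out of reach is approached as far as the arm can. A call with a gripper value outside its range is refused whole. The fingers move at their own pace and stop on an object; the grip force is fixed at half the most. Time passes only in rows, so rows that repeat a pose let the fingers close. It gives the time, the measured TCP pose, the force and the opening at its end, in the units of the state.
- bot.observe(): the state, without advancing time (a new reading comes with each control period).
- bot.read_camera(name): name is "scene" or "top" or "wrist"; returns a dict with "pixels" (420x560x3 uint8, red, green, blue), "depth" (420x560 float32, m along the optical axis (not along the pixel's ray), 0 where there is no reading), "vfov" (degrees; the focal length in pixels is half the picture's height over the tangent of half this angle, whatever the lens; pixels are square), "cx", "cy" (the principal point, pixels), "dist" ([k1, k2, p1, p2, k3] as OpenCV has them; the pictures are not rectified), "world_from_camera" (4x4, takes a point from camera to world coordinates). Camera axes: x right, y up, looking along -z (the intrinsics and any distortion apply to the point x, -y, -z); pixel columns grow to the right and rows downward; lengths in m; the calibration is good to about 2 mm. A picture is of the moment at which its call begins.
- bot.job_done(): hands the job in, once; it reports no verdict.
The state is a dict: "t": time; "joints": joint angles; "qd": joint speeds; "effort": joint torques, N m; "tcp_pos": TCP position; "eef_rot": TCP orientation; "contact_force": force on the tool from outside, world axes, zero at the start; "moment": the same for the moment, N m; "gripper_width": opening from 0.0 (shut) to 1.0 (fully open).
Only numpy, scipy, OpenCV 4.12 (cv2) and the standard library are available. Lean on these libraries where they do the work, as an engineer would, in place of code of your own. Each camera call takes 0.05 s, during which the arm holds its last target. There are 200 camera calls.

## Working session

There is one attempt and no reset: what is moved stays moved. The work goes in short steps, Python scripts to look and compute and a tool call to move; the robot and the scene stay as the last step left them, time stands still between calls to the robot, and variables do not carry over. Pictures are saved under pics/ and viewed, about 12 in all and at most 16, crops included, and the job is handed in when it is done.

Besides the shell and the picture viewer there is one more tool, called after ">>>" as name(argument=value, ...), one argument or row to a line, values as JSON. send_rows: Moves the arm, as the interface text tells. Its arguments: {"type":"object","properties":{"motion":{"type":"array","items":{"type":"array","items":{"type":"number"}}}},"required":["motion"]}

```bash
mkdir -p pics; ls; cat > h.py <<'E'
import numpy as np, cv2
from bench import bot
def cam(n):
    c=bot.read_camera(n); return c
def save(c,f): cv2.imwrite('pics/'+f,c['pixels'][:,:,::-1])
def K(c):
    f=210/np.tan(np.radians(c['vfov'])/2); return np.array([[f,0,c['cx']],[0,f,c['cy']],[0,0,1.]])
def cloud(c):
    """world xyz for every pixel, nan where no depth"""
    u,v=np.meshgrid(np.arange(560.),np.arange(420.))
    p=cv2.undistortPoints(np.stack([u,v],-1).reshape(-1,1,2),K(c),np.array(c['dist'],float)).reshape(420,560,2)
    d=c['depth'].astype(float); d=np.where(d>0,d,np.nan)
    P=np.stack([p[...,0]*d,-p[...,1]*d,-d],-1)
    T=np.array(c['world_from_camera']); return P@T[:3,:3].T+T[:3,3]
def ray(c,uv,z):
    p=cv2.undistortPoints(np.array(uv,float).reshape(-1,1,2),K(c),np.array(c['dist'],float)).reshape(-1,2)
    T=np.array(c['world_from_camera']); D=np.c_[p[:,0],-p[:,1],-np.ones(len(p))]@T[:3,:3].T; o=T[:3,3]
    return o+D*((z-o[2])/D[:,2])[:,None]
E
python3 - <<'E'
from h import *
for n in ['top','scene']:
    c=cam(n); save(c,n+'0.png'); T=np.array(c['world_from_camera']); print(n,T.round(3).tolist(),c['vfov'],c['dist'])
print(bot.observe())
E
```

```text
pics
top [[0.024, 0.986, -0.167, 0.319], [-1.0, 0.025, -0.0, -0.02], [0.004, 0.167, 0.986, 1.455], [0.0, 0.0, 0.0, 1.0]] 46.71563019344586 [0.05873331 0.         0.         0.         0.        ]
scene [[0.834, -0.368, 0.411, 1.151], [0.551, 0.573, -0.606, -0.919], [-0.013, 0.732, 0.681, 1.188], [0.0, 0.0, 0.0, 1.0]] 48.62999177635185 [-0.14256696  0.          0.          0.          0.        ]
{'t': 0.1, 'joints': array([ 9.76974436e-01,  3.42651350e-01,  1.52494897e+00,  5.26522103e-05,
        1.27538725e+00, -1.46000059e-01]), 'qd': array([-0.00041028, -0.00191643, -0.00099303, -0.00087506,  0.00082599,
        0.00115663]), 'effort': array([ 1.10865556e-03, -4.32003343e+01, -2.44694495e+01,  7.19388085e-02,
        5.25445829e-02, -2.73768251e-05]), 'tcp_pos': array([0.22705269, 0.47289641, 0.18950578]), 'eef_rot': array([-6.97474655e-01, -3.06262405e+00,  2.01396765e-03]), 'contact_force': array([-0.45592957,  0.41472979,  0.42541572]), 'moment': array([0.01018876, 0.00335534, 0.00688296]), 'gripper_width': 0.9999281129245703}
```

View pics/top0.png

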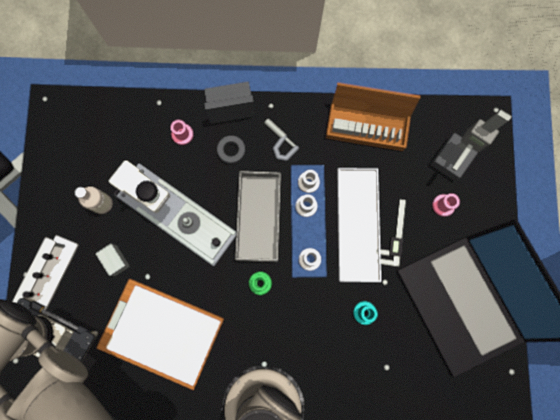

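View pics/scene0.png

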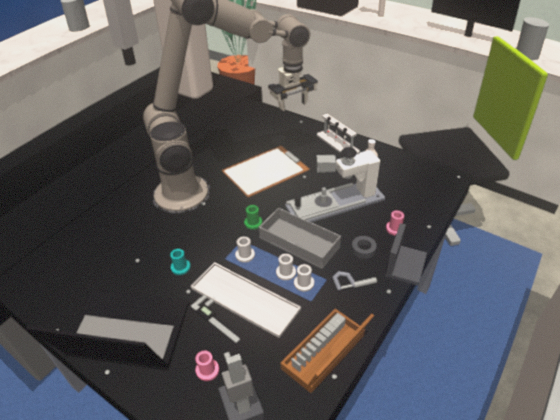

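The top view shows three sleeves on the mat at (310,258), (307,205) and (309,180), so the second place is empty. The bin is at (258,216) and the tray at (360,224). The press knob is at (216,242), the pin at (188,222) and the head at (148,190), so the shuttle looks pulled out. Next I'll measure these.

```bash
python3 - <<'E'
from h import *
for n in ['top','scene']:
    c=cam(n); P=cloud(c); np.save(n+'P.npy',P)
    if n=='top':
        for name,(u,v) in dict(s1=(310,258),s3=(307,205),s4=(309,180),knob=(216,242),pin=(188,219),head=(148,190)).items():
            w=P[v-14:v+15,u-14:u+15].reshape(-1,3)
            z={'s':.070,'k':.089,'p':.093,'h':.24}[name[0]]
            if name[0]=='s': z=.073
            m=abs(w[:,2]-z)<.006
            q=w[m]; print(name,m.sum(),q.mean(0).round(4),((q.max(0)+q.min(0))/2).round(4),np.ptp(q,0).round(4))
        hsv=cv2.cvtColor(c['pixels'],cv2.COLOR_RGB2HSV)
        # mat/tray/bin outlines
        def rect(m,name,z):
            cs,_=cv2.findContours(m.astype(np.uint8),cv2.RETR_EXTERNAL,cv2.CHAIN_APPROX_NONE)
            k=max(cs,key=cv2.contourArea); w=ray(c,k.reshape(-1,2),z)[:,:2]
            r=cv2.minAreaRect((w*1000).astype(np.float32)); print(name,r)
        roi=np.zeros((420,560),bool); roi[155:285,285:332]=1
        rect((hsv[...,0]>95)&(hsv[...,0]<130)&(hsv[...,1]>100)&roi,'mat',.003)
        roi[:]=0; roi[160:290,333:386]=1
        rect((hsv[...,2]>150)&roi,'tray',.014)
        roi[:]=0; roi[160:270,230:285]=1
        rect((P[...,2]>.045)&(P[...,2]<.065)&roi,'bin',.055)
        roi[:]=0; roi[150:275,100:245]=1
        rect((P[...,2]>.008)&roi&(P[...,2]<.035),'pressbase',.02)
    else:
        print('pin-ish')
E
```

```text
s1 102 [ 0.4233 -0.1257  0.0735] [ 0.423  -0.1256  0.0731] [0.0401 0.0429 0.0118]
s3 100 [ 0.5828 -0.1137  0.0725] [ 0.5835 -0.1139  0.073 ] [0.044  0.041  0.0116]
s4 99 [ 0.6544 -0.1182  0.0728] [ 0.6406 -0.1188  0.0729] [0.0718 0.0411 0.0115]
knob 53 [0.4606 0.1467 0.0882] [0.4605 0.1466 0.0876] [0.0229 0.0205 0.0089]
pin 30 [0.5183 0.2355 0.0925] [0.519  0.2357 0.0928] [0.0147 0.016  0.0113]
head 306 [0.5695 0.3104 0.2387] [0.5696 0.3109 0.2396] [0.0503 0.0517 0.0111]
mat ((539.87939453125, -119.00154113769531), (341.70367431640625, 105.1032943725586), 1.902167558670044)
tray ((531.1886596679688, -277.18182373046875), (341.0215759277344, 136.8108673095703), 1.0594927072525024)
bin ((543.1680908203125, 29.17760467529297), (119.87577056884766, 260.62628173828125), 89.3663330078125)
pressbase ((544.8656005859375, 276.6641845703125), (371.635009765625, 125.31917572021484), 56.282875061035156)
pin-ish
```

```bash
cat >> h.py <<'E'
from scipy.spatial.transform import Rotation as Ro
def plan(targets,start=None):
    """targets: (x,y,z,jawdeg) world; prints shift in tool axes at the start of each leg"""
    s=bot.observe(); R=Ro.from_rotvec(s['eef_rot']).as_matrix(); p=np.array(s['tcp_pos'])
    jaw=np.degrees(np.arctan2(R[1,1],R[0,1])); print('now',p.round(4),'jaw',round(jaw,1),'F',s['contact_force'].round(1),'g',round(s['gripper_width'],3),'t',s['t'],'tilt',R[:2,2].round(4))
    if start is not None: p=np.array(start[:3]); jaw=start[3]
    for t in targets:
        a=np.radians(jaw); y=np.array([np.cos(a),np.sin(a),0]); z=np.array([0,0,-1.]); x=np.cross(y,z)
        d=np.array(t[:3])-p; dy=(t[3]-jaw+180)%360-180
        print(t,'->',(np.array([d@x,d@y,d@z])*1000).round(1),'yaw',round(-np.radians(dy),3))
        p=np.array(t[:3]);jaw=t[3]
E
python3 - <<'E'
from h import *
plan([(.35,.30,.25,0),(.485,.19,.22,-33.5)])
E
```

```text
now [0.2271 0.473  0.1897] jaw 64.3 F [-0.6  0.6  0.7] g 1.001 t 0.2 tilt [-0.0005 -0.0008]
(0.35, 0.3, 0.25, 0) -> [-185.7 -102.8  -60.3] yaw 1.123
(0.485, 0.19, 0.22, -33.5) -> [-110.  135.   30.] yaw 0.585
```

>>> send_rows(
  motion=[
    [-186,-103,-60,1.12,1],
    [-186,-103,-60,1.12,1],
    [-186,-103,-60,1.12,1],
    [-186,-103,-60,1.12,1],
    [-186,-103,-60,1.12,1],
    [-186,-103,-60,1.12,1],
    [-186,-103,-60,1.12,1],
    [-186,-103,-60,1.12,1],
  ],
)

```text
t: 1.0
tcp_pos: [0.3505, 0.2995, 0.2501]
eef_rot: [-2.225, -2.218, 0.0]
contact_force: [0.1, 0.0, 0.3]
gripper_width: 0.999
```

>>> send_rows(
  motion=[
    [-110,135,30,0.585,1],
    [-110,135,30,0.585,1],
    [-110,135,30,0.585,1],
    [-110,135,30,0.585,1],
    [-110,135,30,0.585,1],
    [-110,135,30,0.585,1],
  ],
)

```text
t: 1.6
tcp_pos: [0.4855, 0.19, 0.2196]
eef_rot: [-2.764, -1.491, 0.002]
contact_force: [1.1, 0.0, 0.3]
gripper_width: 1.002
```

```bash
python3 - <<'E'
from h import *
plan([])
c=cam('wrist'); save(c,'w1.png'); print(np.array(c['world_from_camera']).round(3).tolist(),c['vfov'],c['dist'])
E
```

```text
now [0.4855 0.19   0.2196] jaw -33.3 F [1.1 0.  0.3] g 1.002 t 1.6 tilt [-0.0014  0.0001]
[[0.836, 0.531, 0.141, 0.523], [-0.549, 0.808, 0.212, 0.248], [-0.001, -0.255, 0.967, 0.415], [0.0, 0.0, 0.0, 1.0]] 70.27603096040743 [0.02153141 0.         0.         0.         0.        ]
```

View pics/w1.png

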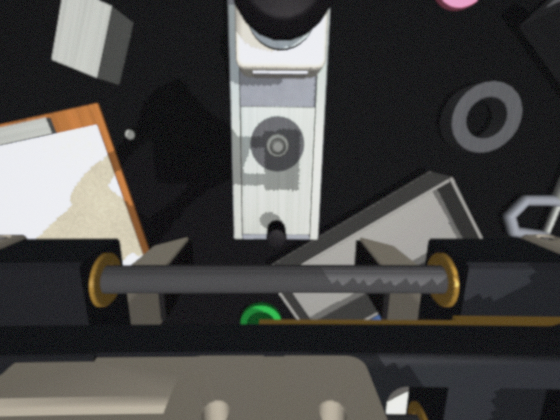

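The wrist view shows the pin at (277,146) and the knob at (277,232). The shuttle is a little way in. I'll refine both positions.

```bash
cat >> h.py <<'E'
def blob(P,lo,hi,u0,v0,r):
    w=P[max(v0-r,0):v0+r,max(u0-r,0):u0+r].reshape(-1,3); q=w[(w[:,2]>lo)&(w[:,2]<hi)]
    if len(q)<5: return None
    (cx,cy),rad=cv2.minEnclosingCircle((q[:,:2]*1000).astype(np.float32))
    return len(q),q.mean(0).round(4),np.array([cx,cy]).round(1),round(rad,1)
E
python3 - <<'E'
from h import *
c=cam('wrist');P=cloud(c)
print('pin',blob(P,.085,.1,277,146,20)); print('pilot',blob(P,.066,.1,277,146,20))
print('knob',blob(P,.083,.095,277,232,16))
# shuttle axis: shuttle disc shoulder & base top edges
m=((P[...,2]>.025)&(P[...,2]<.034)); 
for v in (90,110,130,170,190,210,225):
    u=np.where(m[v,200:360])[0]+200; print(v,u.min(),u.max(),P[v,u.min()].round(4),P[v,u.max()].round(4))
print(P[140:153:3,270:285:3,2].round(3))
E
```

```text
pin (218, array([0.5175, 0.2334, 0.0922]), array([517.5, 233.3]), 8.8)
pilot (236, array([0.5175, 0.2336, 0.0903]), array([517. , 232.5]), 11.9)
knob (315, array([0.4595, 0.1473, 0.0887]), array([459.2, 146.5]), 11.9)
90 232 324 [0.5064 0.317  0.0266] [0.5999 0.2557 0.0263]
110 232 323 [0.4932 0.2981 0.0279] [0.5869 0.2366 0.0278]
130 233 322 [0.4804 0.2782 0.0272] [0.5738 0.2169 0.0272]
170 234 320 [0.4527 0.2366 0.028 ] [0.546  0.1753 0.0275]
190 234 319 [0.4374 0.215  0.0276] [0.5313 0.1535 0.0277]
210 234 318 [0.4217 0.1927 0.0276] [0.5161 0.1309 0.0278]
225 235 354 [0.4101 0.1743 0.0257] [0.5458 0.0881 0.0328]
[[0.065 0.09  0.089 0.091 0.09 ]
 [0.065 0.093 0.094 0.095 0.093]
 [0.088 0.093 0.093 0.093 0.095]
 [0.09  0.092 0.093 0.094 0.093]
 [0.064 0.091 0.092 0.093 0.093]]
```

```bash
python3 - <<'E'
from h import *
u=np.array([np.cos(np.radians(56)),np.sin(np.radians(56))]); k=np.array([.4594,.147])
plan([(*k,.13,-34),(*k,.055,-34),(*(k-.024*u),.055,-34)],start=None)
E
```

```text
now [0.485  0.191  0.2203] jaw -33.2 F [ 0.5  0.5 -0.7] g 1.0 t 1.7 tilt [-0.0002  0.0004]
(np.float64(0.4594), np.float64(0.147), 0.13, -34) -> [-50.8   2.7  90.3] yaw 0.014
(np.float64(0.4594), np.float64(0.147), 0.055, -34) -> [ 0.  0. 75.] yaw -0.0
(np.float64(0.44597937031670204), np.float64(0.127103098258679), 0.055, -34) -> [-24.  -0.   0.] yaw -0.0
```

>>> send_rows(
  motion=[
    [-51,3,90,0.014,1],
    [-51,3,90,0.014,1],
    [-51,3,90,0.014,1],
    [-51,3,130,0.014,1],
    [-51,3,165,0.014,1],
    [-51,3,165,0.014,1],
    [-51,3,165,0.014,0.1],
    [-51,3,165,0.014,0.1],
  ],
)

```text
t: 2.5
tcp_pos: [0.4619, 0.1469, 0.0574]
eef_rot: [2.774, 1.472, 0.006]
contact_force: [0.6, 0.0, 0.4]
gripper_width: 0.875
```

>>> send_rows(
  motion=[
    [0,0,0,0,0.1],
    [0,0,0,0,0.1],
    [0,0,0,0,0.1],
    [0,0,0,0,0.1],
    [0,0,0,0,0.1],
  ],
)

```text
t: 3.0
tcp_pos: [0.4602, 0.146, 0.0552]
eef_rot: [-2.776, -1.471, -0.0]
contact_force: [-0.3, 0.1, 0.3]
gripper_width: 0.438
```

>>> send_rows(
  motion=[
    [-6,0,0,0,0.1],
    [-12,0,0,0,0.1],
    [-16,0,0,0,0.1],
    [-18,0,0,0,0.1],
    [-18,0,0,0,0.1],
  ],
)

```text
t: 3.5
tcp_pos: [0.4499, 0.1308, 0.0552]
eef_rot: [-2.776, -1.471, -0.0]
contact_force: [0.4, 0.2, 0.3]
gripper_width: 0.103
```

>>> send_rows(
  motion=[
    [0,0,-50,0,1],
    [0,0,-100,0,1],
    [0,0,-150,0,1],
    [40,0,-165,0,1],
    [40,0,-165,0,1],
    [40,0,-165,0,1],
  ],
)

```text
t: 4.1
tcp_pos: [0.4722, 0.1645, 0.2197]
eef_rot: [-2.775, -1.473, 0.001]
contact_force: [0.4, -1.0, -0.6]
gripper_width: 0.575
```

```bash
python3 - <<'E'
from h import *
c=cam('wrist');save(c,'w2.png');P=cloud(c)
m=(P[...,2]>.083)&(P[...,2]<.1)
n,l,st,ce=cv2.connectedComponentsWithStats(m.astype(np.uint8))
for i in range(1,n):
    if st[i,4]>60: q=P[l==i]; print(ce[i].round(),st[i,4],q.mean(0).round(4),np.ptp(q,0).round(4))
plan([])
E
```

```text
[273. 118.] 233 [0.5173 0.2328 0.0921] [0.0171 0.0173 0.0116]
[274. 214.] 329 [0.4594 0.147  0.0887] [0.0229 0.0229 0.0082]
now [0.4716 0.164  0.219 ] jaw -34.1 F [ 0.1  0.4 -0.3] g 0.616 t 4.15 tilt [-0.0023 -0.0006]
```

>>> send_rows(
  motion=[
    [-21,0,50,0,0.5],
    [-21,0,100,0,0.5],
    [-21,0,150,0,0.5],
    [-21,0,164,0,0.5],
    [-21,0,164,0,0.5],
    [-21,0,164,0,0.1],
    [-21,0,164,0,0.1],
    [-21,0,164,0,0.1],
  ],
)

```text
t: 4.95
tcp_pos: [0.4617, 0.1469, 0.0575]
eef_rot: [2.775, 1.471, 0.004]
contact_force: [0.9, 0.4, -0.2]
gripper_width: 0.286
```

>>> send_rows(
  motion=[
    [0,0,0,0,0.1],
    [0,0,0,0,0.1],
    [0,0,0,0,0.1],
    [0,0,0,0,0.1],
  ],
)

```text
t: 5.35
tcp_pos: [0.4608, 0.1469, 0.0562]
eef_rot: [2.776, 1.471, 0.0]
contact_force: [0.1, -0.1, -0.5]
gripper_width: 0.101
```

>>> send_rows(
  motion=[
    [-5,0,0,0,0.1],
    [-10,0,0,0,0.1],
    [-14,0,0,0,0.1],
    [-17,0,0,0,0.1],
    [-17,0,0,0,0.1],
  ],
)

```text
t: 5.85
tcp_pos: [0.4509, 0.1324, 0.0561]
eef_rot: [-2.776, -1.471, 0.0]
contact_force: [0.2, 0.2, 0.8]
gripper_width: 0.099
```

```bash
python3 - <<'E'
from h import *
c=cam('wrist');a=c['pixels']; s=cam('scene'); save(s,'s2full.png')
b=cv2.resize(s['pixels'][130:230,260:400],(560,400))
cv2.imwrite('pics/w3.png',np.vstack([cv2.resize(a[150:330],(560,180)),b])[:,:,::-1])
P=cloud(c);m=(P[...,2]>.083)&(P[...,2]<.1)
n,l,st,ce=cv2.connectedComponentsWithStats(m.astype(np.uint8))
for i in range(1,n):
    if st[i,4]>60: q=P[l==i]; print(ce[i].round(),st[i,4],q.mean(0).round(4),np.ptp(q,0).round(4))
E
```

```text
[272.  20.] 1299 [0.5166 0.2318 0.0917] [0.0178 0.0181 0.0129]
[273. 225.] 1334 [0.4596 0.1471 0.0894] [0.0242 0.0227 0.0169]
```

View pics/w3.png

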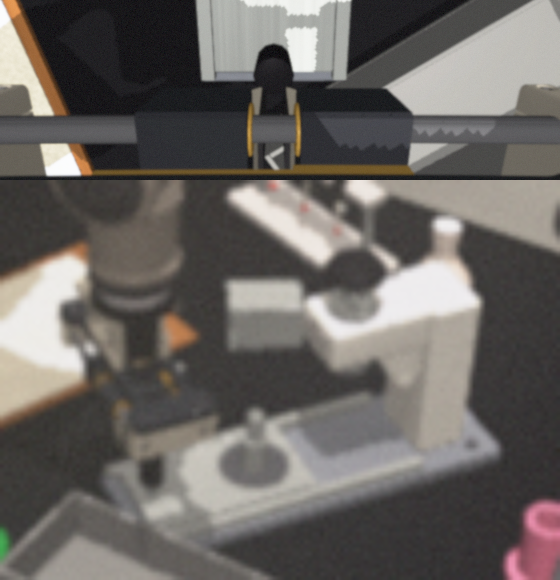

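The picture shows the fingers shut just behind the knob, which hasn't moved. I'll check where the fingers are in the same cloud.

```bash
python3 - <<'E'
from h import *
c=cam('wrist');P=cloud(c)
T=np.array(c['world_from_camera']); o=np.array(bot.observe()['tcp_pos']); print(o.round(4))
def proj(w):
    q=T[:3,:3].T@(np.array(w)-T[:3,3]); q=q*[1,-1,-1]
    return cv2.projectPoints(q.reshape(1,3),np.zeros(3),np.zeros(3),K(c),np.array(c['dist'],float))[0].ravel().round(1)
print('tcp',proj(o),'grasp',proj(o+[0,0,.019]),'knob',proj([.4594,.147,.089]),proj([.4594,.147,.047]))
u=np.array([.559,.829]);v=np.array([.829,-.559])
for vv in range(200,300,8):
    print(vv,[ (round(float((P[vv,x,:2]-o[:2])@u)*1000),round(float((P[vv,x,:2]-o[:2])@v)*1000),round(float(P[vv,x,2])*1000)) if np.isfinite(P[vv,x,0]) else None for x in (250,256,262,268,274,280,286,292,298)])
E
```

```text
[0.4513 0.1328 0.0562]
tcp [274.8 234. ] grasp [274.9 244. ] knob [272.8 226. ] [272.9 208. ]
200 [(19, -19, 32), (19, -14, 32), (24, -8, 58), (26, -4, 67), (27, 0, 69), (26, 3, 65), (19, 9, 32), (18, 13, 31), (18, 18, 31)]
208 [(12, -19, 32), (12, -14, 31), (25, -8, 83), (26, -4, 86), (26, -1, 87), (26, 3, 87), (24, 7, 77), (12, 13, 31), (12, 18, 30)]
216 [(6, -19, 31), (22, -11, 88), (22, -7, 90), (22, -4, 89), (22, -1, 89), (22, 3, 90), (22, 6, 88), (6, 13, 31), (6, 18, 31)]
224 [(-5, -20, 17), (17, -11, 88), (18, -7, 89), (18, -4, 90), (18, -1, 89), (18, 3, 90), (18, 6, 90), (17, 10, 87), (-5, 19, 17)]
232 [(-17, -22, 1), (13, -11, 89), (13, -7, 90), (12, -4, 88), (13, -1, 89), (13, 3, 91), (12, 6, 88), (-17, 15, 1), (-17, 21, 2)]
240 [(36, -8, 166), (11, -10, 99), (10, -7, 94), (7, -4, 88), (8, -1, 89), (8, 3, 90), (10, 6, 96), (11, 9, 98), (36, 7, 166)]
248 [(35, -8, 169), (12, -10, 111), (10, -7, 106), (-32, -6, 1), (-32, -1, 2), (-32, 5, 2), (10, 6, 106), (12, 9, 111), (36, 6, 173)]
256 [(35, -7, 174), (12, -9, 121), (10, -6, 116), (-40, -6, 1), (-40, -1, 2), (-40, 5, 1), (10, 5, 116), (11, 8, 120), (35, 6, 175)]
264 [(34, -7, 179), (11, -9, 129), (10, -6, 127), (-48, -6, 2), (-49, -1, 0), (-48, 5, 2), (10, 5, 125), (11, 7, 129), (34, 6, 178)]
272 [(32, -7, 179), (31, -6, 176), (31, -4, 176), (31, -2, 176), (31, -1, 176), (30, 1, 175), (30, 3, 175), (31, 4, 176), (32, 6, 179)]
280 [(30, -7, 180), (29, -6, 178), (29, -4, 177), (28, -2, 176), (29, -1, 178), (29, 1, 177), (29, 3, 177), (29, 4, 177), (30, 6, 180)]
288 [(29, -7, 181), (26, -6, 176), (26, -4, 177), (26, -2, 177), (26, -1, 177), (27, 1, 178), (26, 3, 177), (26, 4, 177), (28, 6, 181)]
296 [(26, -7, 180), (6, -8, 146), (2, -6, 140), (-55, -5, 43), (-52, -1, 49), (-50, 4, 53), (2, 4, 140), (9, 6, 152), (26, 6, 181)]
```

```bash
python3 - <<'E'
from h import *
P=np.load('sceneP.npy').reshape(-1,3); o=np.array([.2271,.473,.1895])
a=np.radians(64.3); y=np.array([np.cos(a),np.sin(a)]); x=np.array([-y[1],y[0]])
d=P[:,:2]-o[:2]; X=d@x*1000;Y=d@y*1000;Z=(P[:,2]-o[2])*1000
m=(abs(X)<60)&(abs(Y)<110)&(Z>-60)&(Z<200)
for lo in range(-60,160,10):
    k=m&(Z>=lo)&(Z<lo+10)
    if k.sum(): print(lo,k.sum(),'X',X[k].min().round(),X[k].max().round(),'Y',sorted(Y[k].round().astype(int))[::max(1,k.sum()//10)])
# same now, shut
c=cam('scene');P=cloud(c).reshape(-1,3); o=np.array(bot.observe()['tcp_pos'])
a=np.radians(-34); y=np.array([np.cos(a),np.sin(a)]); x=np.array([-y[1],y[0]])
d=P[:,:2]-o[:2]; X=d@x*1000;Y=d@y*1000;Z=(P[:,2]-o[2])*1000
m=(abs(X)<60)&(abs(Y)<110)&(Z>-30)&(Z<120)
print('now')
for lo in range(-30,120,10):
    k=m&(Z>=lo)&(Z<lo+10)
    if k.sum(): print(lo,k.sum(),'X',X[k].min().round(),X[k].max().round(),'Y',sorted(Y[k].round().astype(int))[::max(1,k.sum()//10)])
E
```

```text
30 8 X -10.0 13.0 Y [np.int64(-50), np.int64(41), np.int64(45), np.int64(45), np.int64(45), np.int64(46), np.int64(46), np.int64(53)]
40 16 X -14.0 16.0 Y [np.int64(-62), np.int64(-62), np.int64(-60), np.int64(-52), np.int64(-49), np.int64(-48), np.int64(40), np.int64(41), np.int64(41), np.int64(44), np.int64(44), np.int64(44), np.int64(46), np.int64(46), np.int64(51), np.int64(56)]
50 25 X -16.0 15.0 Y [np.int64(-65), np.int64(-63), np.int64(-62), np.int64(-60), np.int64(-58), np.int64(-53), np.int64(41), np.int64(42), np.int64(42), np.int64(46), np.int64(52), np.int64(53), np.int64(62)]
60 31 X -19.0 6.0 Y [np.int64(-66), np.int64(-66), np.int64(-61), np.int64(-56), np.int64(-49), np.int64(39), np.int64(42), np.int64(45), np.int64(50), np.int64(55), np.int64(62)]
70 29 X -18.0 8.0 Y [np.int64(-67), np.int64(-66), np.int64(-64), np.int64(-59), np.int64(-58), np.int64(-53), np.int64(-51), np.int64(41), np.int64(42), np.int64(45), np.int64(47), np.int64(49), np.int64(54), np.int64(58), np.int64(62)]
80 21 X -17.0 10.0 Y [np.int64(-67), np.int64(-62), np.int64(-55), np.int64(-52), np.i
[... 2573 characters left out ...]
4(-25), np.int64(-16), np.int64(-12), np.int64(-9), np.int64(-6), np.int64(2), np.int64(12)]
50 8 X -14.0 -8.0 Y [np.int64(-21), np.int64(-10), np.int64(-9), np.int64(-5), np.int64(-4), np.int64(-1), np.int64(0), np.int64(10)]
60 2 X -11.0 -11.0 Y [np.int64(7), np.int64(9)]
90 4 X -28.0 18.0 Y [np.int64(-81), np.int64(80), np.int64(83), np.int64(84)]
100 60 X -37.0 32.0 Y [np.int64(-85), np.int64(-78), np.int64(-12), np.int64(35), np.int64(82), np.int64(84), np.int64(85), np.int64(87), np.int64(87), np.int64(88)]
110 107 X -38.0 32.0 Y [np.int64(-82), np.int64(-71), np.int64(-46), np.int64(-13), np.int64(-3), np.int64(31), np.int64(35), np.int64(47), np.int64(85), np.int64(86), np.int64(88)]
```

The fingertips are really about 36 mm above the reported TCP, and both the scene and wrist clouds agree on it. So the fingers closed above the knob. I'll calibrate the offset by touching the knob's top (89 mm) gently with the fingers shut.

>>> send_rows(
  motion=[
    [10,0,-4,0,0],
    [17,0,-4,0,0],
    [17,0,-1,0,0],
    [17,0,1,0,0],
    [17,0,1,0,0],
    [17,0,1,0,0],
  ],
)

```text
t: 6.65
tcp_pos: [0.4605, 0.1468, 0.0549]
eef_rot: [-2.776, -1.471, 0.001]
contact_force: [-0.1, -1.0, 0.3]
gripper_width: 0.002
```

>>> send_rows(
  motion=[
    [0,0,1,0,0],
    [0,0,1,0,0],
    [0,0,1,0,0],
  ],
)

```text
t: 6.95
tcp_pos: [0.4607, 0.1468, 0.0542]
eef_rot: [-2.776, -1.471, -0.0]
contact_force: [1.2, 0.5, 0.3]
gripper_width: 0.005
```

>>> send_rows(
  motion=[
    [0,0,1,0,0],
    [0,0,1,0,0],
    [0,0,1,0,0],
  ],
)

```text
t: 7.25
tcp_pos: [0.4607, 0.1469, 0.0531]
eef_rot: [-2.776, -1.471, 0.0]
contact_force: [-0.9, 0.5, 0.1]
gripper_width: 0.006
```

>>> send_rows(
  motion=[
    [0,0,1,0,0],
    [0,0,1,0,0],
    [0,0,1,0,0],
  ],
)

```text
t: 7.55
tcp_pos: [0.4607, 0.1469, 0.0521]
eef_rot: [-2.776, -1.471, 0.0]
contact_force: [-0.0, 0.1, -0.3]
gripper_width: 0.009
```

>>> send_rows(
  motion=[
    [0,0,1,0,0],
    [0,0,1,0,0],
    [0,0,1,0,0],
  ],
)

```text
t: 7.85
tcp_pos: [0.4609, 0.1469, 0.0516]
eef_rot: [2.776, 1.471, 0.001]
contact_force: [-1.6, -0.1, 4.7]
gripper_width: 0.006
```

>>> send_rows(
  motion=[
    [0,0,1,0,0],
    [0,0,1,0,0],
    [0,0,1,0,0],
  ],
)

```text
t: 8.15
tcp_pos: [0.4611, 0.1471, 0.0516]
eef_rot: [2.775, 1.471, 0.002]
contact_force: [-3.7, 0.0, 14.8]
gripper_width: 0.005
```

>>> send_rows(
  motion=[
    [0,0,1,0,0],
    [0,0,1,0,0],
    [0,0,1,0,0],
  ],
)

```text
t: 8.45
tcp_pos: [0.4614, 0.1475, 0.0515]
eef_rot: [2.776, 1.471, 0.004]
contact_force: [-5.9, 1.1, 23.0]
gripper_width: 0.008
```

>>> send_rows(
  motion=[
    [0,0,1,0,0],
    [0,0,1,0,0],
    [0,0,1,0,0],
  ],
)

```text
t: 8.75
tcp_pos: [0.4617, 0.1479, 0.0514]
eef_rot: [2.776, 1.471, 0.007]
contact_force: [-8.2, 1.6, 30.6]
gripper_width: 0.004
```

>>> send_rows(
  motion=[
    [0,0,-15,0,0.5],
    [0,0,-15,0,0.5],
    [0,0,-15,0,0.5],
    [0,0,-15,0,0.5],
    [0,0,-15,0,0.5],
    [0,0,10,0,0.5],
    [0,0,31,0,0.5],
    [0,0,31,0,0.5],
  ],
)

```text
t: 9.55
tcp_pos: [0.4584, 0.1465, 0.0146]
eef_rot: [-2.774, -1.47, 0.009]
contact_force: [-0.5, -0.1, -1.1]
gripper_width: 0.493
```

>>> send_rows(
  motion=[
    [0,0,0,0,0],
    [0,0,0,0,0],
    [0,0,0,0,0],
    [0,0,0,0,0],
    [0,0,0,0,0],
    [0,0,0,0,0],
  ],
)

```text
t: 10.15
tcp_pos: [0.4608, 0.1473, 0.0179]
eef_rot: [-2.776, -1.471, -0.002]
contact_force: [-3.1, 2.3, 6.7]
gripper_width: 0.254
```

>>> send_rows(
  motion=[
    [-5,0,0,0,0],
    [-10,0,0,0,0],
    [-14,0,0,0,0],
    [-17,0,0,0,0],
    [-17,0,0,0,0],
  ],
)

```text
t: 10.65
tcp_pos: [0.4513, 0.1331, 0.0179]
eef_rot: [-2.776, -1.471, -0.002]
contact_force: [-2.9, 2.7, 5.3]
gripper_width: 0.253
```

>>> send_rows(
  motion=[
    [-2,0,0,0,0],
    [-4,0,0,0,0],
    [-4,0,0,0,0],
    [-4,0,0,0,0],
  ],
)

```text
t: 11.05
tcp_pos: [0.4507, 0.132, 0.018]
eef_rot: [-2.775, -1.469, -0.009]
contact_force: [2.4, 14.9, 0.7]
gripper_width: 0.252
```

>>> send_rows(
  motion=[
    [3,0,0,0,0.6],
    [3,0,0,0,0.6],
    [3,0,0,0,0.6],
    [3,0,0,0,0.6],
    [3,0,-50,0,0.6],
    [10,0,-100,0,0.6],
    [45,0,-150,0,0.6],
    [50,0,-165,0,0.7],
  ],
)

```text
t: 11.85
tcp_pos: [0.4791, 0.172, 0.186]
eef_rot: [2.775, 1.47, 0.009]
contact_force: [1.5, 0.8, -0.7]
gripper_width: 0.647
```

>>> send_rows(
  motion=[
    [0,0,0,0,0.7],
    [0,0,0,0,0.7],
    [0,0,0,0,0.7],
  ],
)

```text
t: 12.15
tcp_pos: [0.4758, 0.1702, 0.1807]
eef_rot: [-2.775, -1.47, 0.005]
contact_force: [-0.7, -0.2, -0.9]
gripper_width: 0.701
```

```bash
sed -i 's/^def plan(targets,start=None):/D=.0374\ndef plan(targets,start=None):/; s/p=np.array(s\[.tcp_pos.\]); jaw/jaw/; s/R=Ro.from_rotvec(s\[.eef_rot.\]).as_matrix();/& p=np.array(s["tcp_pos"])+[0,0,D];/' h.py; grep -n "D=\|+\[0" h.py
cat >> h.py <<'E'
def comps(P,lo,hi,box,mn=60):
    m=(P[...,2]>lo)&(P[...,2]<hi)&(P[...,0]>box[0])&(P[...,0]<box[1])&(P[...,1]>box[2])&(P[...,1]<box[3])
    n,l,st,ce=cv2.connectedComponentsWithStats(m.astype(np.uint8))
    for i in range(1,n):
        if st[i,4]>=mn:
            q=P[l==i]; (a,b),r=cv2.minEnclosingCircle((q[:,:2]*1000).astype(np.float32))
            print(ce[i].round(),st[i,4],'mean',q.mean(0).round(4),'circ',round(a,1),round(b,1),'r',round(r,1))
E
python3 - <<'E'
from h import *
c=cam('wrist');P=cloud(c); comps(P,.083,.1,(.4,.56,.1,.27))
w=cam('top');Q=cloud(w); print('head/pin/knob/sleeves top'); comps(Q,.233,.25,(.5,.65,.25,.4)); comps(Q,.083,.1,(.4,.56,.1,.27),10); comps(Q,.066,.08,(.35,.75,-.2,-.05),30)
plan([(.45,.08,.22,-60),(.40,-.12,.22,-88)])
E
```

```text
17:    T=np.array(c['world_from_camera']); D=np.c_[p[:,0],-p[:,1],-np.ones(len(p))]@T[:3,:3].T; o=T[:3,3]
20:D=.0374
23:    s=bot.observe(); R=Ro.from_rotvec(s['eef_rot']).as_matrix(); p=np.array(s["tcp_pos"])+[0,0,D]; p=np.array(s['tcp_pos'])
[274. 143.] 283 mean [0.5079 0.2189 0.0922] circ 507.8 218.8 r 8.7
[274. 246.] 396 mean [0.45   0.1331 0.0887] circ 449.4 132.2 r 11.7
head/pin/knob/sleeves top
[145. 186.] 128 mean [0.5817 0.3145 0.2381] circ 573.3 311.9 r 27.4
[220. 244.] 50 mean [0.4506 0.1319 0.0888] circ 451.4 132.7 r 11.8
[310. 177.] 100 mean [ 0.6562 -0.1191  0.0727] circ 657.0 -119.5 r 22.2
[308. 202.] 106 mean [ 0.5828 -0.1139  0.0727] circ 583.4 -112.9 r 22.7
[311. 257.] 104 mean [ 0.4229 -0.1253  0.0729] circ 422.9 -125.6 r 22.1
now [0.4761 0.1702 0.1808] jaw -34.2 F [0.3 0.4 1.1] g 0.703 t 12.25 tilt [-0.0028 -0.0006]
(0.45, 0.08, 0.22, -60) -> [-89.3  29.1 -39.2] yaw 0.451
(0.4, -0.12, 0.22, -88) -> [-143.3  148.2    0. ] yaw 0.489
```

```bash
sed -i "23s/ p=np.array(s\['tcp_pos'\])$//" h.py; sed -n 20,26p h.py; python3 - <<'E'
from h import *
plan([(.37,-.1255,.22,-88)])
E
```

```text
D=.0374
def plan(targets,start=None):
    """targets: (x,y,z,jawdeg) world; prints shift in tool axes at the start of each leg"""
    s=bot.observe(); R=Ro.from_rotvec(s['eef_rot']).as_matrix(); p=np.array(s["tcp_pos"])+[0,0,D];
    jaw=np.degrees(np.arctan2(R[1,1],R[0,1])); print('now',p.round(4),'jaw',round(jaw,1),'F',s['contact_force'].round(1),'g',round(s['gripper_width'],3),'t',s['t'],'tilt',R[:2,2].round(4))
    if start is not None: p=np.array(start[:3]); jaw=start[3]
    for t in targets:
now [0.4761 0.1702 0.2182] jaw -34.2 F [0.3 0.4 1.1] g 0.703 t 12.25 tilt [-0.0028 -0.0006]
(0.37, -0.1255, 0.22, -88) -> [-304.2   78.4   -1.8] yaw 0.939
```

>>> send_rows(
  motion=[
    [-304,78,0,0.94,0.7],
    [-304,78,0,0.94,0.7],
    [-304,78,0,0.94,0.7],
    [-304,78,0,0.94,0.7],
    [-304,78,0,0.94,0.7],
    [-304,78,0,0.94,0.7],
    [-304,78,0,0.94,0.7],
    [-304,78,0,0.94,0.7],
  ],
)

```text
t: 13.05
tcp_pos: [0.3697, -0.1263, 0.1815]
eef_rot: [-3.141, -0.046, 0.002]
contact_force: [-0.1, 0.7, 0.1]
gripper_width: 0.704
```

>>> send_rows(
  motion=[
    [0,0,0,0,0.7],
    [0,0,0,0,0.7],
    [0,0,0,0,0.7],
  ],
)

```text
t: 13.35
tcp_pos: [0.3712, -0.1234, 0.1819]
eef_rot: [-3.141, -0.059, 0.0]
contact_force: [-0.2, 0.1, -0.3]
gripper_width: 0.701
```

```bash
python3 - <<'E'
from h import *
c=cam('wrist');save(c,'w4.png');P=cloud(c); comps(P,.066,.08,(.35,.75,-.2,-.05))
plan([])
E
```

```text
[279. 151.] 848 mean [ 0.4206 -0.1265  0.0739] circ 420.5 -126.5 r 21.9
now [ 0.3712 -0.1235  0.2194] jaw -87.9 F [ 0.3 -0.9  0.3] g 0.704 t 13.4 tilt [-0.0002  0.0003]
```

View pics/w4.png

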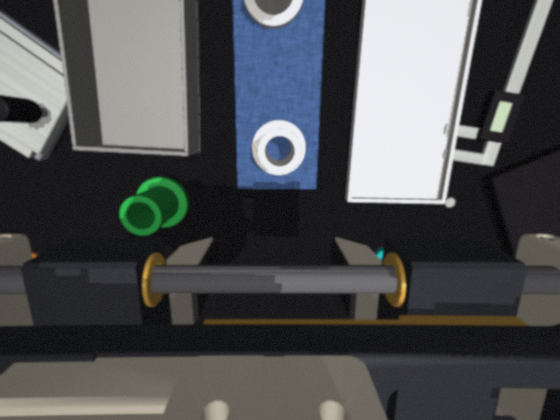

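```bash
python3 - <<'E'
from h import *
plan([(.4206,-.1262,.029,-87.9)])
E
```

```text
now [ 0.3712 -0.1235  0.2194] jaw -87.9 F [ 0.3 -0.9  0.3] g 0.704 t 13.4 tilt [-0.0002  0.0003]
(0.4206, -0.1262, 0.029, -87.9) -> [ 49.3   4.5 190.4] yaw 0.001
```

>>> send_rows(
  motion=[
    [30,3,30,0,0.7],
    [49,4.5,60,0,0.7],
    [49,4.5,100,0,0.7],
    [49,4.5,100,0,0.7],
    [49,4.5,150,0,0.7],
    [49,4.5,190,0,0.7],
    [49,4.5,190,0,0.7],
    [49,4.5,190,0,0.3],
  ],
)

```text
t: 14.2
tcp_pos: [0.4207, -0.1273, -0.0064]
eef_rot: [3.141, 0.056, 0.0]
contact_force: [-0.5, -0.8, -0.0]
gripper_width: 0.652
```

>>> send_rows(
  motion=[
    [0,0,0,0,0.3],
    [0,0,0,0,0.3],
    [0,0,0,0,0.3],
    [0,0,0,0,0.3],
    [0,0,0,0,0.3],
  ],
)

```text
t: 14.7
tcp_pos: [0.4216, -0.128, -0.0057]
eef_rot: [3.139, 0.055, 0.006]
contact_force: [-0.3, 1.7, 11.3]
gripper_width: 0.473
```

>>> send_rows(
  motion=[
    [0,0,-20,0,0.3],
    [0,0,-60,0,0.3],
    [0,0,-100,0,0.3],
    [0,0,-100,0,0.3],
    [0,0,-100,0,0.3],
  ],
)

```text
t: 15.2
tcp_pos: [0.4205, -0.1275, 0.0933]
eef_rot: [3.14, 0.055, 0.004]
contact_force: [-0.2, 0.2, -2.3]
gripper_width: 0.474
```

```bash
python3 - <<'E'
from h import *
u=np.array([.559,.829]); pin=np.array([.5079,.2188])
plan([(.46,.05,.16,-60),(*pin,.140,-34)])
plan([(*pin,.140,-34)])
E
```

```text
now [ 0.4205 -0.1275  0.1307] jaw -88.0 F [-0.2  0.2 -2.3] g 0.474 t 15.2 tilt [ 0.0028 -0.0013]
(0.46, 0.05, 0.16, -60) -> [  45.7 -176.   -29.3] yaw -0.489
(np.float64(0.5079), np.float64(0.2188), 0.14, -34) -> [ 125.9 -122.2   20. ] yaw -0.454
now [ 0.4205 -0.1275  0.1307] jaw -88.0 F [-0.2  0.2 -2.3] g 0.474 t 15.2 tilt [ 0.0028 -0.0013]
(np.float64(0.5079), np.float64(0.2188), 0.14, -34) -> [  99.4 -343.    -9.3] yaw -0.943
```

>>> send_rows(
  motion=[
    [46,-176,-30,-0.489,0.3],
    [46,-176,-30,-0.489,0.3],
    [46,-176,-30,-0.489,0.3],
    [46,-176,-30,-0.489,0.3],
    [46,-176,-30,-0.489,0.3],
    [46,-176,-30,-0.489,0.3],
    [46,-176,-30,-0.489,0.3],
  ],
)

```text
t: 15.9
tcp_pos: [0.4589, 0.0496, 0.1211]
eef_rot: [-3.034, -0.812, 0.004]
contact_force: [0.3, -0.0, -1.9]
gripper_width: 0.472
```

>>> send_rows(
  motion=[
    [126,-122,15,-0.454,0.3],
    [126,-122,15,-0.454,0.3],
    [126,-122,15,-0.454,0.3],
    [126,-122,15,-0.454,0.3],
    [126,-122,15,-0.454,0.3],
    [126,-122,15,-0.454,0.3],
    [126,-122,15,-0.454,0.3],
    [126,-122,15,-0.454,0.3],
  ],
)

```text
t: 16.7
tcp_pos: [0.508, 0.2173, 0.1072]
eef_rot: [2.775, 1.472, -0.0]
contact_force: [0.4, -0.5, -2.3]
gripper_width: 0.469
```

```bash
python3 - <<'E'
from h import *
plan([(.5094,.219,.137,-34)])
c=cam('wrist');save(c,'w5.png')
E
```

```text
now [0.508  0.2173 0.1446] jaw -34.1 F [ 0.4 -0.5 -2.3] g 0.469 t 16.7 tilt [-0.0002 -0.0002]
(0.5094, 0.219, 0.137, -34) -> [2.2 0.2 7.6] yaw -0.002
```

View pics/w5.png

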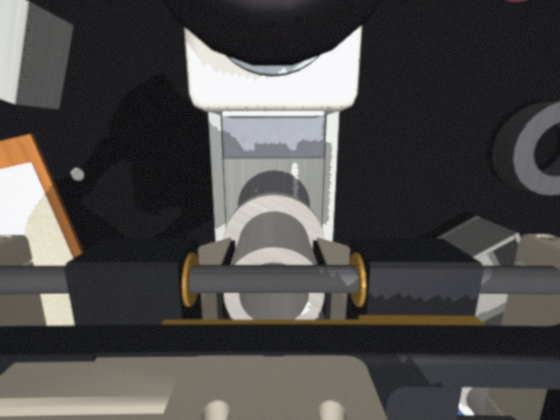

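The held sleeve sits on the shuttle's centreline, at column about 274 against 273 for the disc. I'll lower it, watching the force.

>>> send_rows(
  motion=[
    [2.2,0.2,5,0,0.3],
    [2.2,0.2,10,0,0.3],
    [2.2,0.2,15,0,0.3],
    [2.2,0.2,20,0,0.3],
    [2.2,0.2,25,0,0.3],
    [2.2,0.2,30,0,0.3],
    [2.2,0.2,30,0,0.3],
    [2.2,0.2,30,0,0.3],
  ],
)

```text
t: 17.55
tcp_pos: [0.5094, 0.2206, 0.0771]
eef_rot: [-2.773, -1.476, 0.0]
contact_force: [-0.5, -0.1, -1.6]
gripper_width: 0.473
```

>>> send_rows(
  motion=[
    [0,0,4,0,0.3],
    [0,0,8,0,0.3],
    [0,0,12,0,0.3],
    [0,0,16,0,0.3],
    [0,0,16,0,0.3],
    [0,0,16,0,0.3],
  ],
)

```text
t: 18.15
tcp_pos: [0.5093, 0.2206, 0.061]
eef_rot: [-2.773, -1.475, 0.0]
contact_force: [0.6, -0.8, -1.8]
gripper_width: 0.471
```

>>> send_rows(
  motion=[
    [-1.2,0.8,0,0,0.3],
    [-1.2,0.8,2,0,0.3],
    [-1.2,0.8,4,0,0.3],
    [-1.2,0.8,6,0,0.3],
    [-1.2,0.8,6,0,0.3],
  ],
)

```text
t: 18.65
tcp_pos: [0.5091, 0.2191, 0.0548]
eef_rot: [-2.773, -1.475, 0.001]
contact_force: [0.5, 0.3, -1.4]
gripper_width: 0.477
```

>>> send_rows(
  motion=[
    [0,0,1,0,0.3],
    [0,0,2,0,0.3],
    [0,0,2,0,0.3],
  ],
)

```text
t: 18.95
tcp_pos: [0.5093, 0.2191, 0.053]
eef_rot: [-2.773, -1.475, 0.0]
contact_force: [-0.5, -0.5, -1.5]
gripper_width: 0.476
```

>>> send_rows(
  motion=[
    [0,0,1,0,0.3],
    [0,0,2,0,0.3],
    [0,0,3,0,0.3],
    [0,0,3,0,0.3],
  ],
)

```text
t: 19.35
tcp_pos: [0.5092, 0.2191, 0.0499]
eef_rot: [-2.773, -1.475, 0.0]
contact_force: [-1.1, 1.0, -1.8]
gripper_width: 0.475
```

>>> send_rows(
  motion=[
    [0,0,1,0,0.3],
    [0,0,2,0,0.3],
    [0,0,3,0,0.3],
    [0,0,3,0,0.3],
  ],
)

```text
t: 19.75
tcp_pos: [0.5093, 0.2191, 0.047]
eef_rot: [-2.773, -1.475, 0.0]
contact_force: [0.9, 0.5, -1.9]
gripper_width: 0.475
```

It's past the shoulder with no resistance, so this one is in size. Continue home.

>>> send_rows(
  motion=[
    [0,0,4,0,0.3],
    [0,0,8,0,0.3],
    [0,0,12,0,0.3],
    [0,0,16,0,0.3],
    [0,0,20,0,0.3],
    [0,0,22,0,0.3],
    [0,0,22,0,0.3],
  ],
)

```text
t: 20.45
tcp_pos: [0.5091, 0.2191, 0.0247]
eef_rot: [-2.773, -1.475, 0.001]
contact_force: [0.4, -0.6, -2.5]
gripper_width: 0.473
```

>>> send_rows(
  motion=[
    [0,0,1,0,0.3],
    [0,0,2,0,0.3],
    [0,0,3,0,0.3],
    [0,0,3,0,0.3],
  ],
)

```text
t: 20.85
tcp_pos: [0.5093, 0.2191, 0.0221]
eef_rot: [-2.774, -1.475, 0.0]
contact_force: [0.6, -0.0, -2.1]
gripper_width: 0.474
```

>>> send_rows(
  motion=[
    [0,0,1,0,0.3],
    [0,0,1.5,0,0.3],
    [0,0,1.5,0,0.3],
  ],
)

```text
t: 21.15
tcp_pos: [0.5095, 0.2192, 0.0214]
eef_rot: [2.773, 1.475, 0.001]
contact_force: [-2.3, -0.9, 4.2]
gripper_width: 0.475
```

>>> send_rows(
  motion=[
    [0,0,0,0,0.7],
    [0,0,0,0,0.7],
    [0,0,0,0,0.7],
    [0,0,0,0,0.7],
    [0,0,-50,0,0.7],
    [0,0,-90,0,0.7],
    [-70,0,-100,0,0.7],
    [-100,0,-100,0,0.7],
  ],
)

```text
t: 21.95
tcp_pos: [0.4545, 0.1365, 0.1221]
eef_rot: [2.771, 1.478, 0.006]
contact_force: [0.0, -1.5, -1.0]
gripper_width: 0.702
```

```bash
python3 - <<'E'
from h import *
w=cam('top');Q=cloud(w); comps(Q,.093,.115,(.4,.56,.1,.27),10); comps(Q,.083,.093,(.4,.5,.1,.17),10)
k=np.array([.4507,.132]); u=np.array([.559,.829])
plan([(*k,.056,-34)])
E
```

```text
now [0.4475 0.1313 0.1579] jaw -33.9 F [-3.9 -3.3  0.2] g 0.703 t 22.0 tilt [-0.0053 -0.0033]
(np.float64(0.4507), np.float64(0.132), 0.056, -34) -> [  2.4   2.3 101.9] yaw 0.001
```

>>> send_rows(
  motion=[
    [2,2,20,0,0.5],
    [2,2,50,0,0.5],
    [2,2,100,0,0.5],
    [2,2,102,0,0.5],
    [2,2,102,0,0.1],
    [2,2,102,0,0.1],
    [2,2,102,0,0.1],
    [2,2,102,0,0.1],
  ],
)

```text
t: 22.8
tcp_pos: [0.4554, 0.1393, 0.0205]
eef_rot: [-2.772, -1.472, -0.001]
contact_force: [-6.8, 10.7, 6.5]
gripper_width: 0.251
```

>>> send_rows(
  motion=[
    [0,0,0,0,0.1],
    [0,0,0,0,0.1],
    [6,0,0,0,0.1],
    [20,0,0,0,0.1],
    [38,0,0,0,0.1],
    [56,0,0,0,0.1],
    [74,0,0,0,0.1],
    [88,0,0,0,0.1],
  ],
)

```text
t: 23.6
tcp_pos: [0.5039, 0.2114, 0.0205]
eef_rot: [-2.772, -1.475, 0.004]
contact_force: [-9.1, 0.5, 6.2]
gripper_width: 0.251
```

>>> send_rows(
  motion=[
    [8,0,0,0,0.1],
    [15,0,0,0,0.1],
    [19,0,0,0,0.1],
    [21,0,0,0,0.1],
    [21,0,0,0,0.1],
    [21,0,0,0,0.1],
  ],
)

```text
t: 24.2
tcp_pos: [0.5158, 0.229, 0.0206]
eef_rot: [-2.772, -1.474, 0.001]
contact_force: [-8.4, 3.8, 3.8]
gripper_width: 0.252
```

>>> send_rows(
  motion=[
    [2,0,0,0,0.1],
    [3,0,0,0,0.1],
    [3,0,0,0,0.1],
    [3,0,0,0,0.1],
  ],
)

```text
t: 24.6
tcp_pos: [0.5167, 0.2305, 0.0205]
eef_rot: [-2.772, -1.475, 0.005]
contact_force: [-10.0, -0.3, 6.2]
gripper_width: 0.246
```

>>> send_rows(
  motion=[
    [1,0,0,0,0.1],
    [1,0,0,0,0.1],
    [1,0,0,0,0.1],
  ],
)

```text
t: 24.9
tcp_pos: [0.5166, 0.2305, 0.0205]
eef_rot: [-2.772, -1.475, 0.008]
contact_force: [-13.1, -4.1, 8.3]
gripper_width: 0.249
```

>>> send_rows(
  motion=[
    [-3,0,0,0,0.5],
    [-3,0,0,0,0.5],
    [-3,0,0,0,0.5],
    [-3,0,0,0,0.5],
    [-3,0,-50,0,0.3],
    [-3,0,-100,0,0],
    [-3,0,-150,0,0],
    [-3,0,-200,0,0],
  ],
)

```text
t: 25.7
tcp_pos: [0.5179, 0.2283, 0.2209]
eef_rot: [2.774, 1.475, 0.001]
contact_force: [1.1, -0.2, -0.4]
gripper_width: 0.202
```

>>> send_rows(
  motion=[
    [0,0,-40,0,0],
    [0,0,-45,0,0],
    [0,0,-45,0,0],
    [0,0,-45,0,0],
  ],
)

```text
t: 26.1
tcp_pos: [0.5174, 0.2282, 0.262]
eef_rot: [-2.773, -1.475, 0.004]
contact_force: [-0.5, 0.9, -0.3]
gripper_width: 0.006
```

```bash
python3 - <<'E'
from h import *
plan([(.5705,.3095,.25,-34)])
w=cam('top');save(w,'t2.png');Q=cloud(w); comps(Q,.233,.25,(.53,.65,.27,.36),20);comps(Q,.083,.093,(.48,.56,.17,.27),10); comps(Q,.066,.08,(.35,.75,-.2,-.05),30)
E
```

```text
now [0.5174 0.2282 0.2994] jaw -34.0 F [-0.5  0.9 -0.3] g 0.006 t 26.1 tilt [-0.0025 -0.0008]
(0.5705, 0.3095, 0.25, -34) -> [97.1 -1.4 49.4] yaw 0.0
[188. 222.] 55 mean [0.5118 0.2252 0.088 ] circ 512.4 225.8 r 12.0
[310. 177.] 101 mean [ 0.6565 -0.1191  0.0726] circ 656.9 -120.0 r 22.4
[308. 202.] 105 mean [ 0.5827 -0.1132  0.0722] circ 583.4 -113.4 r 22.4
```

>>> send_rows(
  motion=[
    [40,-1,0,0,0],
    [80,-1,0,0,0],
    [97,-1,0,0,0],
    [97,-1,30,0,0],
    [97,-1,50,0,0],
    [97,-1,58,0,0],
    [97,-1,58,0,0],
  ],
)

```text
t: 26.85
tcp_pos: [0.5703, 0.3092, 0.2042]
eef_rot: [-2.773, -1.475, 0.006]
contact_force: [-0.3, -0.5, 0.8]
gripper_width: 0.008
```

>>> send_rows(
  motion=[
    [0,0,5,0,0],
    [0,0,10,0,0],
    [0,0,15,0,0],
    [0,0,20,0,0],
    [0,0,25,0,0],
    [0,0,27,0,0],
    [0,0,27,0,0],
  ],
)

```text
t: 27.55
tcp_pos: [0.5719, 0.3096, 0.1816]
eef_rot: [2.773, 1.475, 0.006]
contact_force: [-4.8, -1.7, 13.1]
gripper_width: -0.0
```

>>> send_rows(
  motion=[
    [0,0,1,0,0],
    [0,0,2,0,0],
    [0,0,2,0,0],
    [0,0,2,0,0],
  ],
)

```text
t: 27.95
tcp_pos: [0.5719, 0.3096, 0.1801]
eef_rot: [2.773, 1.475, 0.006]
contact_force: [-4.6, -3.0, 13.2]
gripper_width: 0.003
```

>>> send_rows(
  motion=[
    [0,0,1,0,0],
    [0,0,2,0,0],
    [0,0,3,0,0],
    [0,0,3,0,0],
  ],
)

```text
t: 28.35
tcp_pos: [0.572, 0.3096, 0.1785]
eef_rot: [2.773, 1.475, 0.008]
contact_force: [-7.6, -2.9, 19.4]
gripper_width: 0.007
```

>>> send_rows(
  motion=[
    [0,0,1,0,0],
    [0,0,1,0,0],
    [0,0,1,0,0],
  ],
)

```text
t: 28.65
tcp_pos: [0.5721, 0.3097, 0.1785]
eef_rot: [2.773, 1.475, 0.01]
contact_force: [-8.7, -3.2, 23.7]
gripper_width: 0.008
```

>>> send_rows(
  motion=[
    [0,0,-25,0,0],
    [0,0,-60,0,0],
    [0,0,-90,0,0.3],
    [-50,1,-90,0,0.5],
    [-95,1,-90,0,0.5],
    [-104,1,-90,0,0.5],
    [-104,1,-90,0,0.5],
    [-104,1,-90,0,0.5],
  ],
)

```text
t: 29.45
tcp_pos: [0.5151, 0.2232, 0.2632]
eef_rot: [2.774, 1.475, 0.003]
contact_force: [-0.0, 0.6, 0.8]
gripper_width: 0.47
```

>>> send_rows(
  motion=[
    [0,0,50,0,0.5],
    [0,0,100,0,0.5],
    [0,0,150,0,0.5],
    [0,0,200,0,0.5],
    [0,0,238,0,0.5],
    [0,0,242,0,0.5],
    [0,0,242,0,0.1],
    [0,0,242,0,0.1],
  ],
)

```text
t: 30.25
tcp_pos: [0.5162, 0.2236, 0.0226]
eef_rot: [2.773, 1.476, 0.006]
contact_force: [0.0, -0.2, -0.8]
gripper_width: 0.372
```

>>> send_rows(
  motion=[
    [0,0,0,0,0.1],
    [0,0,0,0,0.1],
    [0,0,0,0,0.1],
  ],
)

```text
t: 30.55
tcp_pos: [0.513, 0.2249, 0.0227]
eef_rot: [-2.771, -1.473, -0.002]
contact_force: [-7.2, 8.4, 4.0]
gripper_width: 0.251
```

>>> send_rows(
  motion=[
    [-6,0,0,0,0.1],
    [-20,0,0,0,0.1],
    [-38,0,0,0,0.1],
    [-56,0,0,0,0.1],
    [-74,0,0,0,0.1],
    [-90,0,0,0,0.1],
    [-102,0,0,0,0.1],
    [-106,0,0,0,0.1],
  ],
)

```text
t: 31.35
tcp_pos: [0.4531, 0.1359, 0.0227]
eef_rot: [-2.772, -1.472, -0.001]
contact_force: [-8.7, 10.5, 7.7]
gripper_width: 0.251
```

>>> send_rows(
  motion=[
    [-2,0,0,0,0.1],
    [-4,0,0,0,0.1],
    [-5,0,0,0,0.1],
    [-5,0,0,0,0.1],
  ],
)

```text
t: 31.75
tcp_pos: [0.4519, 0.1341, 0.0227]
eef_rot: [-2.771, -1.471, -0.006]
contact_force: [-5.6, 18.8, 4.9]
gripper_width: 0.255
```

>>> send_rows(
  motion=[
    [3,1,0,0,0.7],
    [3,1,0,0,0.7],
    [3,1,0,0,0.7],
    [3,1,0,0,0.7],
    [3,1,-50,0,0.7],
    [3,1,-100,0,0.7],
    [3,1,-100,0,0.7],
    [3,1,-100,0,0.7],
  ],
)

```text
t: 32.55
tcp_pos: [0.4554, 0.1324, 0.1218]
eef_rot: [2.773, 1.474, 0.005]
contact_force: [-0.9, 0.4, -0.4]
gripper_width: 0.701
```

```bash
python3 - <<'E'
from h import *
plan([(.5093,.2191,.150,-34),(.5093,.2191,.0585,-34)])
E
```

```text
now [0.4554 0.1324 0.1592] jaw -34.0 F [-0.9  0.4 -0.4] g 0.701 t 32.55 tilt [0.0033 0.0004]
(0.5093, 0.2191, 0.15, -34) -> [102.   -3.8   9.2] yaw 0.0
(0.5093, 0.2191, 0.0585, -34) -> [ 0.   0.  91.5] yaw -0.0
```

>>> send_rows(
  motion=[
    [45,-4,9,0,0.7],
    [90,-4,9,0,0.7],
    [102,-4,9,0,0.7],
    [102,-4,9,0,0.7],
    [102,-4,50,0,0.7],
    [102,-4,90,0,0.7],
    [102,-4,100,0,0.7],
    [102,-4,100,0,0.3],
  ],
)

```text
t: 33.35
tcp_pos: [0.5065, 0.218, 0.0192]
eef_rot: [-2.773, -1.474, 0.007]
contact_force: [-0.8, -0.8, 0.8]
gripper_width: 0.651
```

>>> send_rows(
  motion=[
    [0,0,0,0,0.3],
    [0,0,0,0,0.3],
    [0,0,0,0,0.3],
    [0,0,0,0,0.3],
    [0,0,0,0,0.3],
  ],
)

```text
t: 33.85
tcp_pos: [0.5096, 0.2194, 0.0225]
eef_rot: [2.773, 1.475, 0.005]
contact_force: [-1.1, -2.8, 6.8]
gripper_width: 0.475
```

>>> send_rows(
  motion=[
    [0,0,-15,0,0.3],
    [0,0,-35,0,0.3],
    [0,0,-55,0,0.3],
    [0,0,-75,0,0.3],
    [0,0,-100,0,0.3],
    [-10,0,-115,0,0.3],
    [-40,0,-115,0,0.3],
    [-40,0,-115,0,0.3],
  ],
)

```text
t: 34.65
tcp_pos: [0.4836, 0.1839, 0.1359]
eef_rot: [2.774, 1.474, -0.003]
contact_force: [0.0, 0.2, -2.4]
gripper_width: 0.473
```

```bash
python3 - <<'E'
from h import *
w=cam('top');Q=cloud(w)
px=w['pixels'].astype(int); m=np.zeros((420,560),bool); m[160:290,333:384]=1
m&=(px.min(2)>140)
n,l,st,ce=cv2.connectedComponentsWithStats(m.astype(np.uint8)); i=1+np.argmax(st[1:,4]); k=l==i
ys=Q[k]; print('tray pts',k.sum(),np.percentile(ys,[.5,99.5],axis=0).round(4).tolist())
for v in (175,200,225,250,270):
    u=np.where(k[v])[0]; print(v,u.min(),u.max(),ray(w,[(u.min(),v),(u.max(),v)],.014)[:,:2].round(4).tolist(), Q[v,u.min()].round(3),Q[v,u.max()].round(3))
comps(Q,.066,.08,(.35,.75,-.2,-.05),30)
plan([(.42,-.05,.17,-70),(.42,-.277,.17,-90)])
E
```

```text
tray pts 4788 [[nan, nan, nan], [nan, nan, nan]]
175 338 378 [[0.6783, -0.2078], [0.6811, -0.3289]] [ 0.68  -0.209  0.007] [ 0.685 -0.332 -0.001]
200 338 378 [[0.6009, -0.208], [0.6038, -0.3282]] [ 0.603 -0.21   0.003] [ 0.604 -0.328  0.014]
225 338 379 [[0.5248, -0.2083], [0.5279, -0.3303]] [ 0.528 -0.211 -0.006] [ 0.528 -0.33   0.016]
250 339 383 [[0.4501, -0.2114], [0.4536, -0.3411]] [ 0.451 -0.213 -0.   ] [ 0.454 -0.342  0.011]
270 339 380 [[0.3913, -0.2114], [0.3946, -0.3315]] [ 0.392 -0.214 -0.006] [ 0.394 -0.331  0.017]
[310. 177.] 108 mean [ 0.6562 -0.1189  0.0728] circ 656.7 -119.8 r 22.2
[308. 202.] 103 mean [ 0.5827 -0.1138  0.0731] circ 583.2 -113.3 r 22.5
now [0.4847 0.1849 0.1733] jaw -34.1 F [ 0.2 -0.7 -1.5] g 0.474 t 34.7 tilt [-0.0006 -0.0002]
(0.42, -0.05, 0.17, -70) -> [-230.9   77.9    3.3] yaw 0.627
(0.42, -0.277, 0.17, -90) -> [-77.6 213.3   0. ] yaw 0.349
```

>>> send_rows(
  motion=[
    [-230,78,0,0.627,0.3],
    [-230,78,0,0.627,0.3],
    [-230,78,0,0.627,0.3],
    [-230,78,0,0.627,0.3],
    [-230,78,0,0.627,0.3],
    [-230,78,0,0.627,0.3],
    [-230,78,0,0.627,0.3],
  ],
)

```text
t: 35.4
tcp_pos: [0.4221, -0.0488, 0.1356]
eef_rot: [-3.094, -0.544, -0.0]
contact_force: [-0.5, 0.8, -1.9]
gripper_width: 0.475
```

>>> send_rows(
  motion=[
    [-65,209,0,0.349,0.3],
    [-65,209,0,0.349,0.3],
    [-65,209,0,0.349,0.3],
    [-65,209,0,0.349,0.3],
    [-65,209,0,0.349,0.3],
    [-65,209,0,0.349,0.3],
    [-65,209,0,0.349,0.3],
    [-65,209,0,0.349,0.3],
  ],
)

```text
t: 36.2
tcp_pos: [0.4331, -0.2646, 0.1354]
eef_rot: [-3.14, -0.007, 0.001]
contact_force: [0.4, -0.5, -1.3]
gripper_width: 0.471
```

```bash
python3 - <<'E'
from h import *
plan([(.43,-.270,.035,-90)])
E
```

```text
now [ 0.4331 -0.2646  0.1728] jaw -89.8 F [ 0.4 -0.5 -1.3] g 0.471 t 36.2 tilt [-0.0006  0.0012]
(0.43, -0.27, 0.035, -90) -> [ -3.1   5.4 137.8] yaw 0.004
```

>>> send_rows(
  motion=[
    [-3,4,40,0,0.3],
    [-3,4,80,0,0.3],
    [-3,4,110,0,0.3],
    [-3,4,125,0,0.3],
    [-3,4,133,0,0.3],
    [-3,4,137,0,0.3],
    [-3,4,137,0,0.3],
  ],
)

```text
t: 36.9
tcp_pos: [0.4303, -0.2703, -0.001]
eef_rot: [3.141, 0.004, 0.001]
contact_force: [0.3, -0.9, -2.4]
gripper_width: 0.472
```

>>> send_rows(
  motion=[
    [0,0,1,0,0.3],
    [0,0,1,0,0.3],
    [0,0,1,0,0.3],
  ],
)

```text
t: 37.2
tcp_pos: [0.4302, -0.271, -0.0018]
eef_rot: [3.141, 0.003, 0.002]
contact_force: [0.6, 0.7, -2.2]
gripper_width: 0.475
```

>>> send_rows(
  motion=[
    [0,0,1,0,0.3],
    [0,0,2,0,0.3],
    [0,0,2,0,0.3],
  ],
)

```text
t: 37.5
tcp_pos: [0.43, -0.2709, -0.0035]
eef_rot: [3.141, 0.003, 0.001]
contact_force: [-2.2, 2.0, 7.8]
gripper_width: 0.476
```

>>> send_rows(
  motion=[
    [0,0,0,0,0.7],
    [0,0,0,0,0.7],
    [0,0,0,0,0.7],
    [0,0,0,0,0.7],
    [0,0,-40,0,0.7],
    [0,0,-90,0,0.7],
    [0,0,-140,0,0.7],
    [0,0,-180,0,0.7],
  ],
)

```text
t: 38.3
tcp_pos: [0.4302, -0.271, 0.1784]
eef_rot: [3.14, 0.003, 0.003]
contact_force: [0.6, -0.5, -0.5]
gripper_width: 0.704
```

```bash
python3 - <<'E'
from h import *
plan([(.533,-.116,.22,-90)])
w=cam('top');Q=cloud(w); comps(Q,.06,.085,(.35,.75,-.34,-.05),20)
E
```

```text
now [ 0.4302 -0.271   0.2158] jaw -89.9 F [ 0.6 -0.5 -0.5] g 0.704 t 38.3 tilt [ 0.0018 -0.0014]
(0.533, -0.116, 0.22, -90) -> [ 103.1 -154.8   -4.2] yaw 0.002
[310. 177.] 116 mean [ 0.6561 -0.119   0.0718] circ 656.4 -120.1 r 22.5
[308. 202.] 116 mean [ 0.5827 -0.1135  0.0721] circ 582.8 -113.9 r 22.4
```

>>> send_rows(
  motion=[
    [100,-156,-4,0,0.7],
    [100,-156,-4,0,0.7],
    [100,-156,-4,0,0.7],
    [100,-156,-4,0,0.7],
    [100,-156,-4,0,0.7],
    [100,-156,-4,0,0.7],
    [100,-156,-4,0,0.7],
  ],
)

```text
t: 39.05
tcp_pos: [0.529, -0.1154, 0.1792]
eef_rot: [3.141, 0.002, -0.001]
contact_force: [-0.7, -0.7, -0.6]
gripper_width: 0.701
```

```bash
python3 - <<'E'
from h import *
c=cam('wrist');P=cloud(c); comps(P,.066,.08,(.35,.75,-.2,-.05))
w=cam('top');Q=cloud(w); comps(Q,.06,.085,(.35,.75,-.34,-.22),20); save(w,'t3.png')
plan([(.583,-.1135,.029,-90)])
E
```

```text
[280.  66.] 1158 mean [ 0.6552 -0.1204  0.0736] circ 654.7 -120.4 r 22.1
[273. 148.] 870 mean [ 0.581  -0.1144  0.074 ] circ 580.8 -114.3 r 22.0
[362. 255.] 116 mean [ 0.4313 -0.2684  0.0726] circ 431.1 -268.9 r 22.6
now [ 0.5291 -0.1157  0.2169] jaw -90.0 F [-0.5  0.3 -0.2] g 0.7 t 39.15 tilt [-0.0003 -0.    ]
(0.583, -0.1135, 0.029, -90) -> [ 53.9  -2.2 187.9] yaw 0.0
```

>>> send_rows(
  motion=[
    [30,0,30,0,0.7],
    [52,0,60,0,0.7],
    [52,0,100,0,0.7],
    [52,0,105,0,0.7],
    [52,0,150,0,0.7],
    [52,0,186,0,0.7],
    [52,0,186,0,0.7],
    [52,0,186,0,0.3],
  ],
)

```text
t: 39.95
tcp_pos: [0.5821, -0.1153, -0.0048]
eef_rot: [3.141, 0.001, 0.002]
contact_force: [0.8, -0.3, 1.1]
gripper_width: 0.655
```

>>> send_rows(
  motion=[
    [0,0,0,0,0.3],
    [0,0,0,0,0.3],
    [0,0,0,0,0.3],
    [0,0,0,0,0.3],
    [0,0,0,0,0.3],
  ],
)

```text
t: 40.45
tcp_pos: [0.5831, -0.1151, -0.0039]
eef_rot: [3.14, 0.003, 0.006]
contact_force: [-0.8, 0.3, 8.2]
gripper_width: 0.467
```

>>> send_rows(
  motion=[
    [0,0,-20,0,0.3],
    [0,0,-60,0,0.3],
    [0,0,-100,0,0.3],
    [0,0,-125,0,0.3],
    [0,0,-125,0,0.3],
  ],
)

```text
t: 40.95
tcp_pos: [0.5841, -0.1152, 0.1235]
eef_rot: [3.139, 0.003, 0.014]
contact_force: [0.6, 0.4, -2.0]
gripper_width: 0.469
```

```bash
python3 - <<'E'
from h import *
plan([(.48,.03,.16,-62),(.5094,.219,.148,-34)])
E
```

```text
now [ 0.5841 -0.1152  0.1609] jaw -89.9 F [ 0.6  0.4 -2. ] g 0.469 t 40.95 tilt [ 0.0087 -0.0028]
(0.48, 0.03, 0.16, -62) -> [-103.8 -145.4    0.9] yaw -0.487
(0.5094, 0.219, 0.148, -34) -> [ 114.7 -153.1   12. ] yaw -0.489
```

>>> send_rows(
  motion=[
    [-104,-145,0,-0.487,0.3],
    [-104,-145,0,-0.487,0.3],
    [-104,-145,0,-0.487,0.3],
    [-104,-145,0,-0.487,0.3],
    [-104,-145,0,-0.487,0.3],
    [-104,-145,0,-0.487,0.3],
    [-104,-145,0,-0.487,0.3],
  ],
)

```text
t: 41.65
tcp_pos: [0.4778, 0.0297, 0.1182]
eef_rot: [3.048, 0.759, -0.0]
contact_force: [-0.4, 0.2, -1.8]
gripper_width: 0.464
```

>>> send_rows(
  motion=[
    [115,-153,10,-0.489,0.3],
    [115,-153,10,-0.489,0.3],
    [115,-153,10,-0.489,0.3],
    [115,-153,10,-0.489,0.3],
    [115,-153,10,-0.489,0.3],
    [115,-153,10,-0.489,0.3],
    [115,-153,10,-0.489,0.3],
    [115,-153,10,-0.489,0.3],
  ],
)

```text
t: 42.45
tcp_pos: [0.5073, 0.2179, 0.1085]
eef_rot: [2.775, 1.472, -0.0]
contact_force: [-0.5, -0.7, -1.4]
gripper_width: 0.464
```

>>> send_rows(
  motion=[
    [0,0,0,0,0.3],
    [0,0,0,0,0.3],
  ],
)

```text
t: 42.65
tcp_pos: [0.5073, 0.2186, 0.1088]
eef_rot: [2.775, 1.473, 0.001]
contact_force: [-0.7, -0.1, -2.3]
gripper_width: 0.468
```

```bash
python3 - <<'E'
from h import *
plan([(.51,.2201,.115,-34)])
E
```

```text
now [0.5073 0.2186 0.1462] jaw -34.1 F [-0.7 -0.1 -2.3] g 0.468 t 42.65 tilt [0.0003 0.0002]
(0.51, 0.2201, 0.115, -34) -> [ 2.8  1.4 31.2] yaw -0.001
```

>>> send_rows(
  motion=[
    [2.8,1.4,0,0,0.3],
    [2.8,1.4,8,0,0.3],
    [2.8,1.4,16,0,0.3],
    [2.8,1.4,22,0,0.3],
    [2.8,1.4,27,0,0.3],
    [2.8,1.4,31,0,0.3],
    [2.8,1.4,31,0,0.3],
  ],
)

```text
t: 43.35
tcp_pos: [0.5094, 0.2209, 0.0769]
eef_rot: [-2.773, -1.475, 0.002]
contact_force: [-0.7, 0.1, -2.1]
gripper_width: 0.467
```

>>> send_rows(
  motion=[
    [0,0,4,0,0.3],
    [0,0,8,0,0.3],
    [0,0,12,0,0.3],
    [0,0,16,0,0.3],
    [0,0,16,0,0.3],
  ],
)

```text
t: 43.85
tcp_pos: [0.5093, 0.2208, 0.0609]
eef_rot: [-2.773, -1.475, 0.002]
contact_force: [0.6, 0.3, -2.0]
gripper_width: 0.469
```

>>> send_rows(
  motion=[
    [0,0,1,0,0.3],
    [0,0,2,0,0.3],
    [0,0,3,0,0.3],
    [0,0,4,0,0.3],
    [0,0,4,0,0.3],
  ],
)

```text
t: 44.35
tcp_pos: [0.5097, 0.2209, 0.0575]
eef_rot: [-2.774, -1.475, 0.0]
contact_force: [0.2, -0.3, -2.2]
gripper_width: 0.469
```

>>> send_rows(
  motion=[
    [0,0,1,0,0.3],
    [0,0,2,0,0.3],
    [0,0,2,0,0.3],
  ],
)

```text
t: 44.65
tcp_pos: [0.5097, 0.2209, 0.0554]
eef_rot: [-2.773, -1.475, 0.0]
contact_force: [0.0, -0.9, -2.9]
gripper_width: 0.468
```

>>> send_rows(
  motion=[
    [0,0,1,0,0.3],
    [0,0,2,0,0.3],
    [0,0,3,0,0.3],
    [0,0,3,0,0.3],
  ],
)

```text
t: 45.05
tcp_pos: [0.5097, 0.2209, 0.0524]
eef_rot: [-2.774, -1.475, 0.0]
contact_force: [0.5, -0.7, -2.7]
gripper_width: 0.466
```

>>> send_rows(
  motion=[
    [0,0,1,0,0.3],
    [0,0,2,0,0.3],
    [0,0,2,0,0.3],
  ],
)

```text
t: 45.35
tcp_pos: [0.5097, 0.2209, 0.0504]
eef_rot: [-2.774, -1.475, 0.0]
contact_force: [0.8, -0.5, -3.2]
gripper_width: 0.466
```

Also past the shoulder, so in size. Continue home.

>>> send_rows(
  motion=[
    [0,0,4,0,0.3],
    [0,0,8,0,0.3],
    [0,0,12,0,0.3],
    [0,0,16,0,0.3],
    [0,0,20,0,0.3],
    [0,0,24,0,0.3],
    [0,0,25,0,0.3],
    [0,0,25,0,0.3],
  ],
)

```text
t: 46.15
tcp_pos: [0.5095, 0.2209, 0.0252]
eef_rot: [-2.773, -1.475, 0.001]
contact_force: [-0.4, -2.4, -2.6]
gripper_width: 0.466
```

>>> send_rows(
  motion=[
    [0,0,1,0,0.3],
    [0,0,2,0,0.3],
    [0,0,3,0,0.3],
    [0,0,3,0,0.3],
  ],
)

```text
t: 46.55
tcp_pos: [0.5101, 0.2212, 0.0231]
eef_rot: [2.774, 1.475, 0.002]
contact_force: [-2.1, -2.9, 2.9]
gripper_width: 0.468
```

>>> send_rows(
  motion=[
    [0,0,0,0,0.7],
    [0,0,0,0,0.7],
    [0,0,0,0,0.7],
    [0,0,0,0,0.7],
    [0,0,-50,0,0.7],
    [0,0,-90,0,0.7],
    [-50,0,-100,0,0.7],
    [-95,0,-100,0,0.7],
  ],
)

```text
t: 47.35
tcp_pos: [0.4577, 0.142, 0.1246]
eef_rot: [2.77, 1.477, 0.008]
contact_force: [1.1, -1.4, 0.5]
gripper_width: 0.704
```

>>> send_rows(
  motion=[
    [-10,0,0,0,0.5],
    [-10,0,0,0,0.5],
    [-10,0,50,0,0.5],
    [-10,0,95,0,0.5],
    [-10,0,101,0,0.5],
    [-10,0,101,0,0.1],
    [-10,0,101,0,0.1],
    [-10,0,101,0,0.1],
  ],
)

```text
t: 48.15
tcp_pos: [0.4529, 0.1344, 0.0234]
eef_rot: [2.772, 1.475, 0.006]
contact_force: [-0.2, -0.4, 0.3]
gripper_width: 0.286
```

>>> send_rows(
  motion=[
    [0,0,0,0,0.1],
    [0,0,0,0,0.1],
    [0,0,0,0,0.1],
  ],
)

```text
t: 48.45
tcp_pos: [0.4524, 0.1345, 0.0234]
eef_rot: [2.773, 1.475, 0.006]
contact_force: [-0.9, 3.2, 6.7]
gripper_width: 0.255
```

>>> send_rows(
  motion=[
    [6,0,0,0,0.1],
    [20,0,0,0,0.1],
    [38,0,0,0,0.1],
    [56,0,0,0,0.1],
    [74,0,0,0,0.1],
    [90,0,0,0,0.1],
    [101,0,0,0,0.1],
    [106,0,0,0,0.1],
  ],
)

```text
t: 49.25
tcp_pos: [0.5114, 0.2223, 0.0234]
eef_rot: [2.772, 1.476, 0.003]
contact_force: [-2.3, -3.7, 8.5]
gripper_width: 0.255
```

>>> send_rows(
  motion=[
    [2,0,0,0,0.1],
    [4,0,0,0,0.1],
    [6,0,0,0,0.1],
    [6,0,0,0,0.1],
  ],
)

```text
t: 49.65
tcp_pos: [0.5133, 0.2253, 0.0233]
eef_rot: [2.772, 1.475, -0.002]
contact_force: [-4.5, -7.7, 9.9]
gripper_width: 0.258
```

>>> send_rows(
  motion=[
    [1,0,0,0,0.1],
    [1.5,0,0,0,0.1],
    [1.5,0,0,0,0.1],
  ],
)

```text
t: 49.95
tcp_pos: [0.5132, 0.2252, 0.0233]
eef_rot: [2.771, 1.475, -0.006]
contact_force: [-8.5, -12.3, 12.8]
gripper_width: 0.256
```

>>> send_rows(
  motion=[
    [-4,0,0,0,0.5],
    [-4,0,0,0,0.5],
    [-4,0,0,0,0.5],
    [-4,0,0,0,0.5],
    [-4,0,-50,0,0.3],
    [-4,0,-100,0,0],
    [-4,0,-150,0,0],
    [-4,0,-200,0,0],
  ],
)

```text
t: 50.75
tcp_pos: [0.512, 0.2248, 0.2237]
eef_rot: [-2.773, -1.476, -0.0]
contact_force: [0.3, 1.3, -0.5]
gripper_width: 0.199
```

>>> send_rows(
  motion=[
    [0,0,-40,0,0],
    [0,0,-43,0,0],
    [0,0,-43,0,0],
    [0,0,-43,0,0],
  ],
)

```text
t: 51.15
tcp_pos: [0.5115, 0.2246, 0.2629]
eef_rot: [-2.773, -1.475, 0.005]
contact_force: [-0.0, 0.1, -1.3]
gripper_width: 0.002
```

```bash
python3 - <<'E'
from h import *
plan([(.5705,.3095,.241,-34)])
E
```

```text
now [0.5115 0.2246 0.3003] jaw -34.0 F [-0.   0.1 -1.3] g 0.002 t 51.15 tilt [-0.0029 -0.0007]
(0.5705, 0.3095, 0.241, -34) -> [103.4   1.5  59.3] yaw 0.001
```

>>> send_rows(
  motion=[
    [40,1,0,0,0],
    [80,1,0,0,0],
    [103,1,0,0,0],
    [103,1,30,0,0],
    [103,1,50,0,0],
    [103,1,58,0,0],
    [103,1,63,0,0],
    [103,1,68,0,0],
  ],
)

```text
t: 51.95
tcp_pos: [0.5699, 0.3095, 0.1973]
eef_rot: [-2.773, -1.475, 0.001]
contact_force: [-4.9, -1.3, 8.0]
gripper_width: 0.002
```

>>> send_rows(
  motion=[
    [0,0,5,0,0],
    [0,0,10,0,0],
    [0,0,15,0,0],
    [0,0,19,0,0],
    [0,0,22,0,0],
    [0,0,23,0,0],
    [0,0,24,0,0],
    [0,0,24,0,0],
  ],
)

```text
t: 52.75
tcp_pos: [0.5702, 0.3096, 0.1785]
eef_rot: [2.773, 1.476, 0.006]
contact_force: [-12.2, -4.5, 27.8]
gripper_width: 0.005
```

>>> send_rows(
  motion=[
    [0,0,1,0,0],
    [0,0,1,0,0],
    [0,0,1,0,0],
  ],
)

```text
t: 53.05
tcp_pos: [0.5703, 0.3096, 0.1785]
eef_rot: [2.773, 1.476, 0.008]
contact_force: [-13.2, -3.8, 31.8]
gripper_width: 0.004
```

>>> send_rows(
  motion=[
    [0,0,-25,0,0],
    [0,0,-60,0,0],
    [0,0,-92,0,0.3],
    [-50,-1,-92,0,0.5],
    [-95,-1,-92,0,0.5],
    [-103,-1,-92,0,0.5],
    [-103,-1,-92,0,0.5],
    [-103,-1,-92,0,0.5],
  ],
)

```text
t: 53.85
tcp_pos: [0.5131, 0.2252, 0.264]
eef_rot: [-2.774, -1.475, -0.003]
contact_force: [0.2, 0.5, 0.7]
gripper_width: 0.468
```

>>> send_rows(
  motion=[
    [0,0,50,0,0.5],
    [0,0,100,0,0.5],
    [0,0,150,0,0.5],
    [0,0,200,0,0.5],
    [0,0,237,0,0.5],
    [0,0,241,0,0.5],
    [0,0,241,0,0.1],
    [0,0,241,0,0.1],
  ],
)

```text
t: 54.65
tcp_pos: [0.5142, 0.2257, 0.0245]
eef_rot: [2.773, 1.476, 0.006]
contact_force: [0.7, -0.7, -0.1]
gripper_width: 0.374
```

>>> send_rows(
  motion=[
    [0,0,0,0,0.1],
    [0,0,0,0,0.1],
    [0,0,0,0,0.1],
  ],
)

```text
t: 54.95
tcp_pos: [0.5136, 0.2255, 0.0247]
eef_rot: [2.774, 1.475, 0.007]
contact_force: [-0.4, 1.3, 7.0]
gripper_width: 0.257
```

>>> send_rows(
  motion=[
    [-6,0,0,0,0.1],
    [-20,0,0,0,0.1],
    [-38,0,0,0,0.1],
    [-56,0,0,0,0.1],
    [-74,0,0,0,0.1],
    [-90,0,0,0,0.1],
    [-102,0,0,0,0.1],
    [-107,0,0,0,0.1],
  ],
)

```text
t: 55.75
tcp_pos: [0.4535, 0.1362, 0.0247]
eef_rot: [2.774, 1.474, 0.007]
contact_force: [-1.0, 6.0, 8.0]
gripper_width: 0.249
```

>>> send_rows(
  motion=[
    [-2,0,0,0,0.1],
    [-4,0,0,0,0.1],
    [-5,0,0,0,0.1],
    [-5,0,0,0,0.1],
  ],
)

```text
t: 56.15
tcp_pos: [0.4523, 0.1343, 0.0247]
eef_rot: [-2.774, -1.473, -0.013]
contact_force: [1.1, 12.9, 5.5]
gripper_width: 0.255
```

>>> send_rows(
  motion=[
    [3,0,0,0,0.7],
    [3,0,0,0,0.7],
    [3,0,0,0,0.7],
    [3,0,0,0,0.7],
    [3,0,-50,0,0.7],
    [3,0,-95,0,0.7],
    [3,0,-95,0,0.7],
    [3,0,-95,0,0.7],
  ],
)

```text
t: 56.95
tcp_pos: [0.4518, 0.1341, 0.1184]
eef_rot: [2.773, 1.475, 0.003]
contact_force: [-0.0, 0.6, -0.4]
gripper_width: 0.699
```

```bash
python3 - <<'E'
from h import *
plan([(.5095,.2195,.150,-34),(.5095,.2195,.059,-34)])
E
```

```text
now [0.4518 0.1341 0.1558] jaw -34.0 F [-0.   0.6 -0.4] g 0.699 t 56.95 tilt [0.0021 0.0002]
(0.5095, 0.2195, 0.15, -34) -> [1.03e+02 1.00e-01 5.80e+00] yaw 0.0
(0.5095, 0.2195, 0.059, -34) -> [ 0.  0. 91.] yaw -0.0
```

>>> send_rows(
  motion=[
    [45,0,6,0,0.7],
    [90,0,6,0,0.7],
    [103,0,6,0,0.7],
    [103,0,6,0,0.7],
    [103,0,50,0,0.7],
    [103,0,90,0,0.7],
    [103,0,96,0,0.7],
    [103,0,96,0,0.3],
  ],
)

```text
t: 57.75
tcp_pos: [0.5074, 0.2187, 0.0205]
eef_rot: [-2.773, -1.474, 0.006]
contact_force: [0.2, 0.2, 0.1]
gripper_width: 0.655
```

>>> send_rows(
  motion=[
    [0,0,0,0,0.3],
    [0,0,0,0,0.3],
    [0,0,0,0,0.3],
    [0,0,0,0,0.3],
    [0,0,0,0,0.3],
  ],
)

```text
t: 58.25
tcp_pos: [0.5101, 0.2199, 0.0235]
eef_rot: [2.773, 1.475, 0.005]
contact_force: [-0.1, -1.0, 7.3]
gripper_width: 0.467
```

>>> send_rows(
  motion=[
    [0,0,-15,0,0.3],
    [0,0,-35,0,0.3],
    [0,0,-55,0,0.3],
    [0,0,-75,0,0.3],
    [0,0,-100,0,0.3],
    [-10,0,-115,0,0.3],
    [-40,0,-115,0,0.3],
    [-40,0,-115,0,0.3],
  ],
)

```text
t: 59.05
tcp_pos: [0.4842, 0.1842, 0.1369]
eef_rot: [2.774, 1.474, -0.004]
contact_force: [-0.8, 0.6, -2.8]
gripper_width: 0.462
```

```bash
python3 - <<'E'
from h import *
plan([(.45,-.02,.18,-68),(.53,-.269,.18,-90)])
w=cam('top');Q=cloud(w); comps(Q,.06,.085,(.35,.75,-.34,-.05),20)
E
```

```text
now [0.4842 0.1842 0.1743] jaw -34.0 F [-0.8  0.6 -2.8] g 0.462 t 59.05 tilt [-0.0018 -0.0013]
(0.45, -0.02, 0.18, -68) -> [-188.3   85.9   -5.7] yaw 0.593
(0.53, -0.269, 0.18, -90) -> [-19.1 260.8   0. ] yaw 0.384
[310. 177.] 118 mean [ 0.6559 -0.1188  0.0714] circ 656.1 -119.6 r 22.0
[371. 249.] 124 mean [ 0.4506 -0.2931  0.0721] circ 451.5 -293.7 r 22.6
```

Sleeve 1 has been knocked inside the tray, from (0.431,-0.269) to (0.451,-0.293). It's still upright, top at about 73 mm. I'll place this one farther along and look.

>>> send_rows(
  motion=[
    [-188,86,-6,0.593,0.3],
    [-188,86,-6,0.593,0.3],
    [-188,86,-6,0.593,0.3],
    [-188,86,-6,0.593,0.3],
    [-188,86,-6,0.593,0.3],
    [-188,86,-6,0.593,0.3],
    [-188,86,-6,0.593,0.3],
  ],
)

```text
t: 59.8
tcp_pos: [0.453, -0.0167, 0.1425]
eef_rot: [-3.083, -0.602, -0.0]
contact_force: [0.4, 0.5, -2.4]
gripper_width: 0.469
```

>>> send_rows(
  motion=[
    [0,268,0,0.384,0.3],
    [0,268,0,0.384,0.3],
    [0,268,0,0.384,0.3],
    [0,268,0,0.384,0.3],
    [0,268,0,0.384,0.3],
    [0,268,0,0.384,0.3],
    [0,268,0,0.384,0.3],
    [0,268,0,0.384,0.3],
  ],
)

```text
t: 60.6
tcp_pos: [0.5538, -0.2638, 0.1416]
eef_rot: [-3.14, -0.005, 0.002]
contact_force: [0.8, 1.4, -2.4]
gripper_width: 0.466
```

```bash
python3 - <<'E'
from h import *
plan([(.55,-.269,.036,-90)])
w=cam('scene');Q=cloud(w);save(w,'s3.png'); cv2.imwrite('pics/s3c.png',cv2.resize(w['pixels'][220:350,170:330,::-1],(640,520))); comps(Q,.06,.085,(.35,.5,-.34,-.2),20)
E
```

```text
now [ 0.5538 -0.2638  0.179 ] jaw -89.8 F [ 0.8  1.4 -2.4] g 0.466 t 60.6 tilt [-0.0014  0.0017]
(0.55, -0.269, 0.036, -90) -> [ -3.8   5.2 143. ] yaw 0.003
[217. 279.] 123 mean [ 0.4506 -0.3007  0.0686] circ 450.7 -298.7 r 24.0
```

View pics/s3c.png

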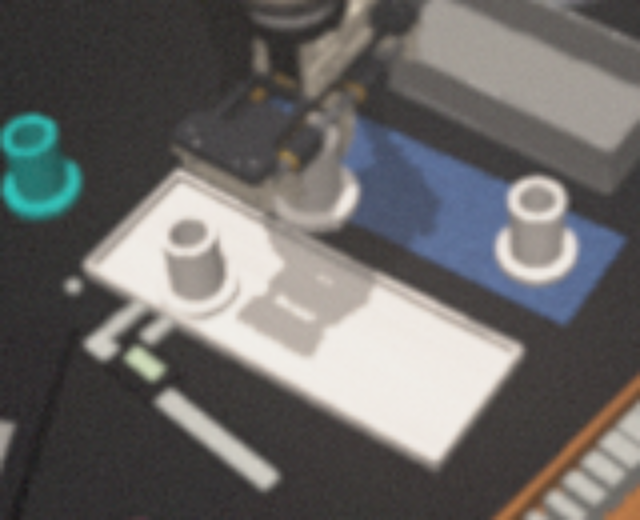

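Sleeve 1 stands in the tray close to the wall at about (205,285) in the crop. Its lean matches the upright turquoise one, so that looks like perspective. I'll place sleeve 3, then check it from near.

>>> send_rows(
  motion=[
    [-4,4,40,0,0.3],
    [-4,4,80,0,0.3],
    [-4,4,115,0,0.3],
    [-4,4,130,0,0.3],
    [-4,4,139,0,0.3],
    [-4,4,142,0,0.3],
    [-4,4,144,0,0.3],
    [-4,4,144,0,0.3],
  ],
)

```text
t: 61.45
tcp_pos: [0.5501, -0.2699, -0.0004]
eef_rot: [3.141, 0.002, 0.002]
contact_force: [-0.7, -0.4, -2.1]
gripper_width: 0.466
```

>>> send_rows(
  motion=[
    [0,0,1,0,0.3],
    [0,0,2,0,0.3],
    [0,0,2,0,0.3],
  ],
)

```text
t: 61.75
tcp_pos: [0.5499, -0.2701, -0.0024]
eef_rot: [3.141, 0.001, 0.002]
contact_force: [-1.4, 1.5, 4.0]
gripper_width: 0.463
```

>>> send_rows(
  motion=[
    [0,0,0,0,0.7],
    [0,0,0,0,0.7],
    [0,0,0,0,0.7],
    [0,0,0,0,0.7],
    [0,0,-40,0,0.7],
    [0,0,-90,0,0.7],
    [0,0,-140,0,0.7],
    [0,0,-182,0,0.7],
  ],
)

```text
t: 62.55
tcp_pos: [0.5497, -0.27, 0.1815]
eef_rot: [3.141, 0.001, 0.003]
contact_force: [1.9, 0.2, 0.3]
gripper_width: 0.702
```

>>> send_rows(
  motion=[
    [-50,0,0,0,0.7],
    [-100,0,0,0,0.7],
    [-140,10,0,0,0.7],
    [-150,20,0,0,0.7],
    [-150,20,0,0,0.7],
    [-150,20,0,0,0.7],
  ],
)

```text
t: 63.15
tcp_pos: [0.4003, -0.2904, 0.1787]
eef_rot: [3.141, -0.0, 0.002]
contact_force: [0.4, -0.1, 0.2]
gripper_width: 0.701
```

```bash
python3 - <<'E'
from h import *
c=cam('wrist');save(c,'w6.png');P=cloud(c); comps(P,.06,.085,(.35,.75,-.36,-.05)); plan([(.602,-.12,.22,-90)])
# flange tops and wall tops
comps(P,.0095,.0185,(.4,.49,-.35,-.25)); 
for x in (.43,.45,.47):
    m=(abs(P[...,0]-x)<.002)&(P[...,1]<-.2)&(P[...,1]>-.36); q=P[m]; q=q[np.argsort(q[:,1])]; print(x,[(int(a*1000),int(b*1000)) for a,b in q[::max(1,len(q)//45),1:]])
E
```

```text
[251.  39.] 1456 mean [ 0.5487 -0.2695  0.0732] circ 548.2 -269.6 r 22.1
[280. 153.] 902 mean [ 0.4482 -0.2965  0.0746] circ 448.1 -296.3 r 21.9
now [ 0.4005 -0.2901  0.2159] jaw -89.9 F [0.1 0.1 0.3] g 0.7 t 63.2 tilt [0.0006 0.0001]
(0.602, -0.12, 0.22, -90) -> [ 201.6 -169.9   -4.1] yaw 0.001
[286. 144.] 1064 mean [ 0.4535 -0.3045  0.015 ] circ 444.9 -313.2 r 49.0
0.43 [(-359, 299), (-350, 306), (-346, 305), (-343, 305), (-340, 305), (-336, 306), (-333, 15), (-330, 306), (-327, 306), (-324, 305), (-323, 291), (-321, 298), (-318, 295), (-315, 300), (-311, 297), (-308, 298), (-305, 299), (-302, 298), (-298, 297), (-295, 299), (-292, 295), (-289, 298), (-285, 298), (-282, 298), (-278, 296), (-275, 297), (-272, 299), (-268, 298), (-265, 298), (-262, 297), (-259, 299), (-256, 291), (-255, 299), (-254, 305), (-250, 305), (-247, 305), (-243, 305), (-240, 306), (-237, 305), (-234, 305), (-230, 306), (-227, 305), (-217, 299), (-213, 295), (-210, 284), (-201, 0)]
0.45 [(-359, 2), (-356, 7), (-352, 7), (-349, 7), (-345, 6), (-343, 7), (-339, 7), (-336, 7), (-331, 15), (-328, 14), (-323, 14),
[... 268 characters left out ...]
, 4), (-238, 5), (-234, 5), (-232, 4), (-228, 4), (-224, 5), (-221, 5), (-217, 6), (-217, 13), (-209, 1), (-205, 2), (-201, 1)]
0.47 [(-359, 0), (-356, 1), (-353, 1), (-349, 1), (-347, 1), (-343, 1), (-339, 1), (-337, 2), (-332, 14), (-329, 10), (-327, 5), (-323, 5), (-320, 5), (-317, 15), (-313, 15), (-310, 15), (-306, 15), (-301, 14), (-298, 75), (-296, 74), (-293, 16), (-290, 15), (-288, 15), (-284, 14), (-281, 16), (-278, 13), (-275, 15), (-271, 5), (-267, 4), (-265, 4), (-261, 4), (-258, 5), (-255, 4), (-252, 4), (-248, 4), (-246, 3), (-242, 5), (-239, 5), (-235, 6), (-232, 2), (-229, 5), (-225, 5), (-223, 5), (-220, 5), (-217, 3), (-215, 14), (-209, 1), (-206, 1), (-203, 0), (-200, 2)]
```

View pics/w6.png

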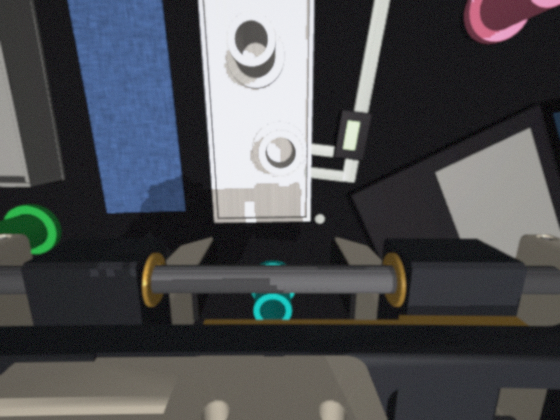

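Sleeve 1 at (280,153) is upright and flat: the flange top is level at 14–15 mm and the rim at 74 mm, so it's on the floor beside the wall. I'll leave it. On to sleeve 4.

>>> send_rows(
  motion=[
    [202,-170,-4,0,0.7],
    [202,-170,-4,0,0.7],
    [202,-170,-4,0,0.7],
    [202,-170,-4,0,0.7],
    [202,-170,-4,0,0.7],
    [202,-170,-4,0,0.7],
    [202,-170,-4,0,0.7],
    [202,-170,-4,0,0.7],
  ],
)

```text
t: 64.0
tcp_pos: [0.601, -0.1197, 0.1819]
eef_rot: [-3.142, -0.003, 0.002]
contact_force: [-0.2, -0.8, 0.4]
gripper_width: 0.699
```

```bash
python3 - <<'E'
from h import *
c=cam('wrist');P=cloud(c); comps(P,.066,.08,(.35,.75,-.2,-.05))
plan([(.6555,-.1205,.0305,-90)])
E
```

```text
[275. 146.] 853 mean [ 0.6552 -0.1207  0.074 ] circ 654.9 -120.6 r 21.9
now [ 0.6006 -0.1204  0.2196] jaw -90.0 F [-0.   0.6  0.5] g 0.702 t 64.05 tilt [-0.0011 -0.0001]
(0.6555, -0.1205, 0.0305, -90) -> [ 54.9   0.2 189.1] yaw 0.0
```

>>> send_rows(
  motion=[
    [30,1,30,0,0.7],
    [53,1,60,0,0.7],
    [53,1,100,0,0.7],
    [53,1,108,0,0.7],
    [53,1,150,0,0.7],
    [53,1,189,0,0.7],
    [53,1,189,0,0.7],
    [53,1,189,0,0.3],
  ],
)

```text
t: 64.85
tcp_pos: [0.6545, -0.1217, -0.0047]
eef_rot: [3.141, -0.0, 0.001]
contact_force: [0.8, -0.0, 0.2]
gripper_width: 0.653
```

>>> send_rows(
  motion=[
    [0,0,0,0,0.3],
    [0,0,0,0,0.3],
    [0,0,0,0,0.3],
    [0,0,0,0,0.3],
    [0,0,0,0,0.3],
  ],
)

```text
t: 65.35
tcp_pos: [0.656, -0.1214, -0.0033]
eef_rot: [3.14, 0.001, 0.007]
contact_force: [-1.1, -1.1, 8.0]
gripper_width: 0.48
```

>>> send_rows(
  motion=[
    [0,0,-20,0,0.3],
    [0,0,-60,0,0.3],
    [0,0,-100,0,0.3],
    [0,0,-125,0,0.3],
    [0,0,-125,0,0.3],
  ],
)

```text
t: 65.85
tcp_pos: [0.6569, -0.1214, 0.1243]
eef_rot: [3.139, 0.002, 0.015]
contact_force: [0.6, 0.7, -2.2]
gripper_width: 0.477
```

```bash
python3 - <<'E'
from h import *
plan([(.50,.03,.16,-62),(.5094,.2191,.148,-34)])
E
```

```text
now [ 0.6569 -0.1214  0.1617] jaw -89.9 F [ 0.6  0.7 -2.2] g 0.477 t 65.85 tilt [ 0.0095 -0.0028]
(0.5, 0.03, 0.16, -62) -> [-156.8 -151.6    1.7] yaw -0.488
(0.5094, 0.2191, 0.148, -34) -> [  97.1 -162.6   12. ] yaw -0.489
```

>>> send_rows(
  motion=[
    [-157,-152,0,-0.488,0.3],
    [-157,-152,0,-0.488,0.3],
    [-157,-152,0,-0.488,0.3],
    [-157,-152,0,-0.488,0.3],
    [-157,-152,0,-0.488,0.3],
    [-157,-152,0,-0.488,0.3],
    [-157,-152,0,-0.488,0.3],
  ],
)

```text
t: 66.55
tcp_pos: [0.4972, 0.0311, 0.1182]
eef_rot: [3.048, 0.761, -0.0]
contact_force: [1.0, -0.4, -2.2]
gripper_width: 0.48
```

>>> send_rows(
  motion=[
    [97,-162,10,-0.489,0.3],
    [97,-162,10,-0.489,0.3],
    [97,-162,10,-0.489,0.3],
    [97,-162,10,-0.489,0.3],
    [97,-162,10,-0.489,0.3],
    [97,-162,10,-0.489,0.3],
    [97,-162,10,-0.489,0.3],
    [97,-162,10,-0.489,0.3],
  ],
)

```text
t: 67.35
tcp_pos: [0.5073, 0.2182, 0.1084]
eef_rot: [2.775, 1.472, -0.0]
contact_force: [0.1, -0.1, -2.8]
gripper_width: 0.475
```

>>> send_rows(
  motion=[
    [0,0,0,0,0.3],
    [0,0,0,0,0.3],
  ],
)

```text
t: 67.55
tcp_pos: [0.507, 0.2189, 0.1088]
eef_rot: [2.775, 1.474, 0.001]
contact_force: [0.4, -0.4, -1.8]
gripper_width: 0.482
```

```bash
python3 - <<'E'
from h import *
plan([(.5094,.2191,.115,-34)])
E
```

```text
now [0.507  0.2189 0.1462] jaw -34.1 F [ 0.4 -0.4 -1.8] g 0.482 t 67.55 tilt [0.0003 0.0001]
(0.5094, 0.2191, 0.115, -34) -> [ 1.5  1.9 31.2] yaw -0.001
```

>>> send_rows(
  motion=[
    [1,2.6,0,0,0.3],
    [1,2.6,8,0,0.3],
    [1,2.6,16,0,0.3],
    [1,2.6,22,0,0.3],
    [1,2.6,27,0,0.3],
    [1,2.6,31,0,0.3],
    [1,2.6,31,0,0.3],
  ],
)

```text
t: 68.25
tcp_pos: [0.5091, 0.219, 0.0769]
eef_rot: [-2.773, -1.475, 0.002]
contact_force: [-0.0, 0.9, -2.5]
gripper_width: 0.481
```

>>> send_rows(
  motion=[
    [0,0,4,0,0.3],
    [0,0,8,0,0.3],
    [0,0,12,0,0.3],
    [0,0,15,0,0.3],
    [0,0,15,0,0.3],
  ],
)

```text
t: 68.75
tcp_pos: [0.5091, 0.219, 0.0621]
eef_rot: [-2.773, -1.475, 0.001]
contact_force: [-0.4, 0.4, -1.8]
gripper_width: 0.481
```

>>> send_rows(
  motion=[
    [0,0,1,0,0.3],
    [0,0,2,0,0.3],
    [0,0,3,0,0.3],
    [0,0,3,0,0.3],
  ],
)

```text
t: 69.15
tcp_pos: [0.5094, 0.2191, 0.0595]
eef_rot: [-2.773, -1.475, 0.0]
contact_force: [0.6, -0.2, -2.6]
gripper_width: 0.479
```

>>> send_rows(
  motion=[
    [0,0,1,0,0.3],
    [0,0,2,0,0.3],
    [0,0,2,0,0.3],
  ],
)

```text
t: 69.45
tcp_pos: [0.5095, 0.2191, 0.0577]
eef_rot: [-2.774, -1.475, -0.0]
contact_force: [-0.0, 0.3, -1.4]
gripper_width: 0.482
```

>>> send_rows(
  motion=[
    [0,0,1,0,0.3],
    [0,0,1,0,0.3],
    [0,0,1,0,0.3],
  ],
)

```text
t: 69.75
tcp_pos: [0.5097, 0.2192, 0.0575]
eef_rot: [2.773, 1.475, 0.002]
contact_force: [-2.6, -0.8, 5.6]
gripper_width: 0.478
```

>>> send_rows(
  motion=[
    [0,0,1,0,0.3],
    [0,0,1,0,0.3],
    [0,0,1,0,0.3],
  ],
)

```text
t: 70.05
tcp_pos: [0.5099, 0.2194, 0.0573]
eef_rot: [2.773, 1.475, 0.003]
contact_force: [-3.7, -0.2, 11.1]
gripper_width: 0.477
```

>>> send_rows(
  motion=[
    [0,0,1,0,0.3],
    [0,0,1,0,0.3],
    [0,0,1,0,0.3],
  ],
)

```text
t: 70.35
tcp_pos: [0.5102, 0.2197, 0.0572]
eef_rot: [2.773, 1.475, 0.005]
contact_force: [-4.6, -0.4, 18.6]
gripper_width: 0.481
```

It stopped at the predicted shoulder height, with the force rising to 18 N. I'll let go and let it rest, then check its height.

>>> send_rows(
  motion=[
    [0,0,-2.5,0,0.3],
    [0,0,-2.5,0,0.7],
    [0,0,-2.5,0,0.7],
    [0,0,-2.5,0,0.7],
    [0,0,-2.5,0,0.7],
    [0,0,-2.5,0,0.7],
    [0,0,-2.5,0,0.7],
    [0,0,-2.5,0,0.7],
  ],
)

```text
t: 71.15
tcp_pos: [0.5095, 0.2191, 0.0571]
eef_rot: [-2.773, -1.475, -0.0]
contact_force: [-0.3, -0.6, -0.1]
gripper_width: 0.7
```

>>> send_rows(
  motion=[
    [0,0,-50,0,0.7],
    [0,0,-100,0,0.7],
    [-25,0,-110,0,0.7],
    [-50,0,-110,0,0.7],
    [-50,0,-110,0,0.7],
    [-50,0,-110,0,0.7],
    [-50,0,-110,0,0.7],
  ],
)

```text
t: 71.85
tcp_pos: [0.4819, 0.1781, 0.1669]
eef_rot: [-2.773, -1.475, -0.0]
contact_force: [0.1, -0.4, 0.2]
gripper_width: 0.7
```

```bash
python3 - <<'E'
from h import *
c=cam('wrist');save(c,'w7.png');P=cloud(c); comps(P,.122,.145,(.4,.6,.1,.3)); comps(P,.095,.11,(.4,.6,.15,.3),100); plan([(.5095,.2192,.0945,-34)])
E
```

```text
[278. 147.] 1565 mean [0.516  0.224  0.1338] circ 515.2 223.6 r 21.9
[283. 142.] 109 mean [0.5218 0.2237 0.1029] circ 513.4 222.0 r 15.3
now [0.4819 0.1781 0.2041] jaw -34.0 F [ 0.   0.6 -0.6] g 0.705 t 71.9 tilt [-0.0002  0.0002]
(0.5095, 0.2192, 0.0945, -34) -> [ 49.5  -0.  109.6] yaw 0.001
```

View pics/w7.png

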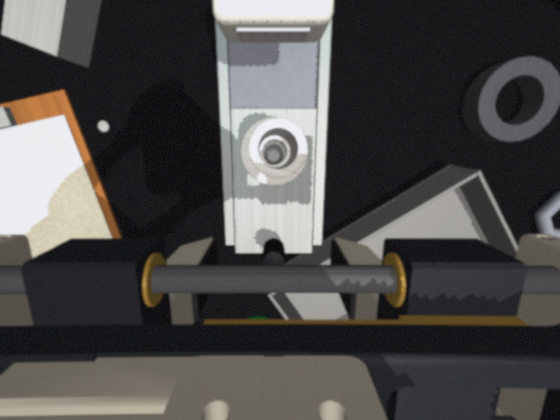

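```bash
python3 - <<'E'
from h import *
c=cam('wrist');P=cloud(c)
m=(P[...,2]>.122)&(P[...,2]<.145)&(P[...,0]>.4)&(P[...,0]<.6)&(P[...,1]>.17)&(P[...,1]<.28)
ys,xs=np.where(m);print('px',xs.min(),xs.max(),ys.min(),ys.max())
def ptsinfo(q,name):
    A=np.c_[q[:,:2]-q[:,:2].mean(0),np.ones(len(q))]; s,*_=np.linalg.lstsq(A,q[:,2],rcond=None)
    ext=[(np.percentile(q[:,i],.5)+np.percentile(q[:,i],99.5))/2 for i in (0,1)]
    print(name,len(q),'slope',s[:2].round(3),'z',s[2].round(4),'ctr',np.round(ext,4))
q=P[m]; ptsinfo(q,'top')
k=q[abs(q[:,2]-np.median(q[:,2]))<.004]; ptsinfo(k,'top tight')
cc=cv2.minEnclosingCircle((k[:,:2]*1000).astype(np.float32)); print(cc)
f=P[(P[...,2]>.068)&(P[...,2]<.08)&(P[...,0]>.45)&(P[...,0]<.58)&(P[...,1]>.17)&(P[...,1]<.28)]; ptsinfo(f,'flange'); print(cv2.minEnclosingCircle((f[:,:2]*1000).astype(np.float32)))
g=P[140:165,262:288]; g=g[(g[...,2]>.085)&(g[...,2]<.1)]; ptsinfo(g,'pin'); print(cv2.minEnclosingCircle((g[:,:2]*1000).astype(np.float32)))
im=cv2.resize(c['pixels'][100:210,200:350,::-1],(750,550),interpolation=cv2.INTER_CUBIC); cv2.imwrite('pics/w8.png',im)
E
```

```text
px 249 306 119 177
top 1567 slope [-0.108 -0.057] z 0.1338 ctr [0.5154 0.2237]
top tight 1480 slope [-0.092 -0.059] z 0.1343 ctr [0.5154 0.2237]
((515.24755859375, 223.48220825195312), 22.02875518798828)
flange 1250 slope [-0.086 -0.056] z 0.0756 ctr [0.5076 0.2203]
((510.03656005859375, 220.28318786621094), 31.93333625793457)
pin 311 slope [-0.042 -0.015] z 0.0923 ctr [0.5079 0.2168]
((510.8012390136719, 220.81259155273438), 15.036531448364258)
```

View pics/w8.png

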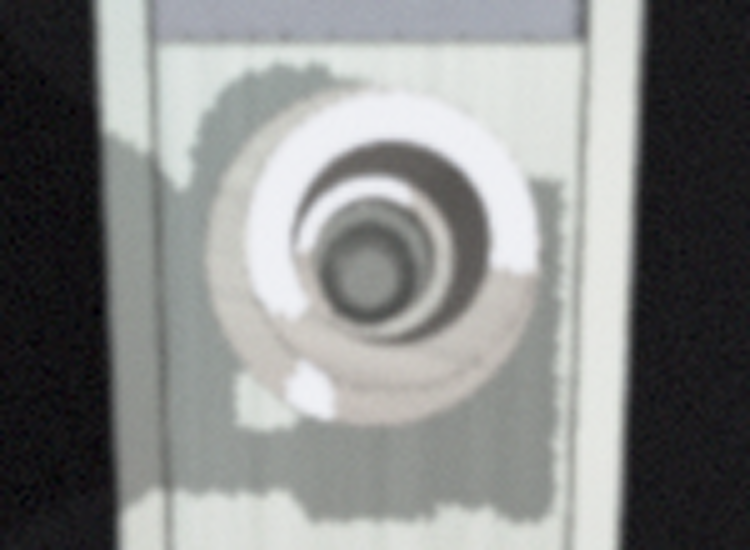

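The crop shows the undersize ledge inside the bore, around (370,260), and the sleeve sits on the shoulder: top at 134 mm, tilted about 6° now that it's free. It's a reject, so I'll take it to the bin.

>>> send_rows(
  motion=[
    [30,1,0,0,0.7],
    [54,2,10,0,0.7],
    [54,2,40,0,0.7],
    [54,2,80,0,0.7],
    [54,2,108,0,0.7],
    [54,2,108,0,0.7],
    [54,2,108,0,0.3],
    [54,2,108,0,0.3],
  ],
)

```text
t: 72.75
tcp_pos: [0.5148, 0.2218, 0.0608]
eef_rot: [2.773, 1.475, 0.005]
contact_force: [-0.7, 0.0, 0.8]
gripper_width: 0.574
```

>>> send_rows(
  motion=[
    [0,0,0,0,0.3],
    [0,0,0,0,0.3],
    [0,0,0,0,0.3],
    [0,0,0,0,0.3],
  ],
)

```text
t: 73.15
tcp_pos: [0.5144, 0.2218, 0.0606]
eef_rot: [2.773, 1.475, 0.005]
contact_force: [-0.3, 0.1, 6.3]
gripper_width: 0.482
```

>>> send_rows(
  motion=[
    [0,0,-10,0,0.3],
    [0,0,-20,0,0.3],
    [0,0,-30,0,0.3],
    [0,0,-45,0,0.3],
    [0,0,-65,0,0.3],
    [0,0,-75,0,0.3],
    [0,0,-75,0,0.3],
  ],
)

```text
t: 73.85
tcp_pos: [0.5144, 0.2215, 0.1359]
eef_rot: [2.773, 1.475, 0.005]
contact_force: [-0.7, 0.1, -2.7]
gripper_width: 0.478
```

```bash
python3 - <<'E'
from h import *
plan([(.55,.029,.15,0),(.55,.029,.042,0)])
w=cam('top');Q=cloud(w);m=(Q[...,2]>.045)&(Q[...,2]<.062); print([np.percentile(Q[m&(Q[...,0]>.38)&(Q[...,0]<.7)&(Q[...,1]>-.05)&(Q[...,1]<.1)][:,i],[2,98]).round(3) for i in (0,1)])
E
```

```text
now [0.5144 0.2215 0.1733] jaw -34.0 F [-0.7  0.1 -2.7] g 0.478 t 73.85 tilt [0.0034 0.0009]
(0.55, 0.029, 0.15, 0) -> [-139.7  137.1   23.3] yaw -0.593
(0.55, 0.029, 0.042, 0) -> [  0.   0. 108.] yaw -0.0
[array([0.414, 0.673]), array([-0.031,  0.089])]
```

>>> send_rows(
  motion=[
    [-140,137,0,-0.593,0.3],
    [-140,137,0,-0.593,0.3],
    [-140,137,0,-0.593,0.3],
    [-140,137,0,-0.593,0.3],
    [-140,137,0,-0.593,0.3],
    [-140,137,0,-0.593,0.3],
    [-140,137,0,-0.593,0.3],
    [-140,137,0,-0.593,0.3],
  ],
)

```text
t: 74.7
tcp_pos: [0.5482, 0.0297, 0.1336]
eef_rot: [-2.22, -2.221, 0.001]
contact_force: [-0.1, -0.4, -2.0]
gripper_width: 0.481
```

>>> send_rows(
  motion=[
    [0,0,30,0,0.3],
    [0,0,60,0,0.3],
    [0,0,90,0,0.3],
    [0,0,110,0,0.3],
    [0,0,122,0,0.3],
    [0,0,127,0,0.3],
    [0,0,129,0,0.3],
    [0,0,129,0,0.3],
  ],
)

```text
t: 75.5
tcp_pos: [0.5494, 0.0288, 0.0058]
eef_rot: [2.22, 2.221, 0.002]
contact_force: [0.3, -0.3, -2.0]
gripper_width: 0.479
```

>>> send_rows(
  motion=[
    [0,0,1,0,0.3],
    [0,0,3,0,0.3],
    [0,0,3,0,0.3],
    [0,0,3,0,0.7],
    [0,0,3,0,0.7],
    [0,0,3,0,0.7],
    [0,0,3,0,0.7],
  ],
)

```text
t: 76.2
tcp_pos: [0.5488, 0.0287, 0.0021]
eef_rot: [2.221, 2.221, 0.0]
contact_force: [-0.1, -0.1, -0.8]
gripper_width: 0.695
```

>>> send_rows(
  motion=[
    [0,0,-30,0,0.7],
    [0,0,-70,0,0.7],
    [0,0,-120,0,0.7],
    [0,0,-170,0,0.7],
    [0,-100,-200,0,0.7],
    [0,-150,-200,0,0.7],
    [0,-150,-200,0,0.7],
    [0,-150,-200,0,0.7],
  ],
)

```text
t: 77.0
tcp_pos: [0.3938, 0.0292, 0.2027]
eef_rot: [-2.22, -2.221, 0.001]
contact_force: [0.9, 0.1, 0.4]
gripper_width: 0.698
```

```bash
python3 - <<'E'
from h import *
w=cam('top');save(w,'t9.png');Q=cloud(w); comps(Q,.06,.085,(.35,.75,-.36,.1),20)
print('press');comps(Q,.083,.1,(.4,.6,.1,.28),10);comps(Q,.23,.25,(.5,.65,.25,.4),20)
s=cam('scene'); cv2.imwrite('pics/s9.png',cv2.resize(s['pixels'][120:370,130:450,::-1],(768,600)))
plan([])
E
```

```text
[259. 211.] 104 mean [0.5527 0.0259 0.0738] circ 551.2 25.5 r 22.1
[361. 214.] 125 mean [ 0.5504 -0.2671  0.0726] circ 550.6 -267.0 r 22.4
[371. 249.] 124 mean [ 0.4504 -0.2928  0.0726] circ 452.4 -294.0 r 22.9
press
[190. 223.] 34 mean [0.5091 0.2208 0.0912] circ 509.7 221.5 r 8.9
[146. 190.] 366 mean [0.5694 0.31   0.2376] circ 570.2 310.4 r 28.5
now [0.3985 0.0287 0.2403] jaw -0.0 F [1.5 0.5 0.2] g 0.703 t 77.1 tilt [ 0.0023 -0.0001]
```

View pics/s9.png

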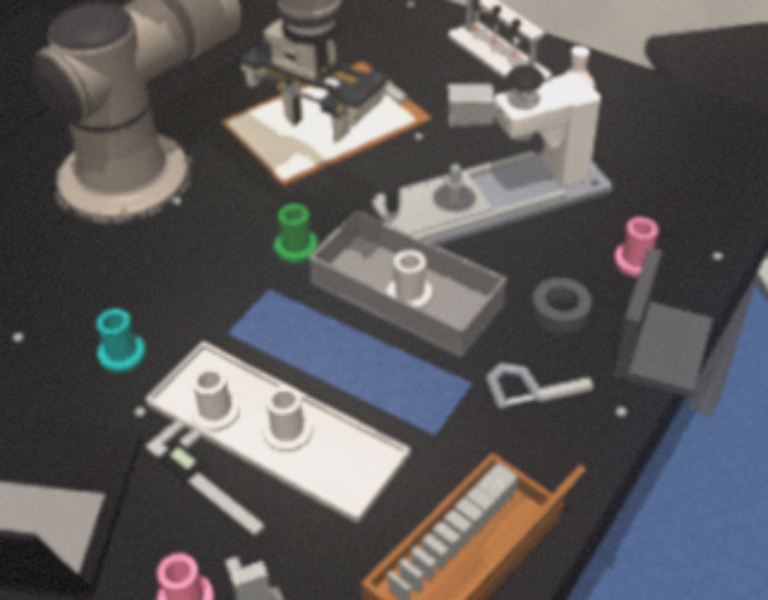

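View pics/t9.png

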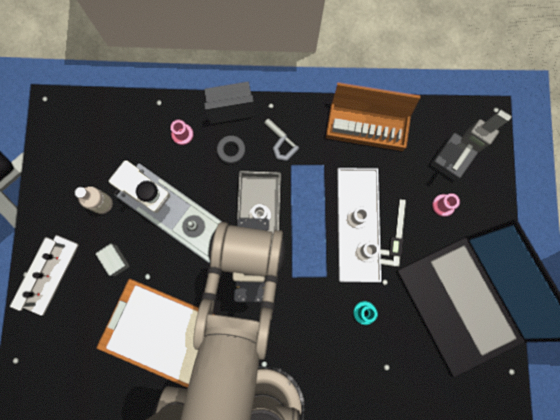

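The tray holds two upright sleeves, the bin one, and the mat is empty. The shuttle looks pulled out. I'll pull the knob against its stop once more, because inserting the third sleeve may have nudged it.

```bash
python3 - <<'E'
from h import *
plan([(.4515,.1335,.16,-34),(.4515,.1335,.059,-34)])
E
```

```text
now [0.3985 0.0287 0.2403] jaw -0.0 F [1.5 0.5 0.2] g 0.703 t 77.1 tilt [ 0.0023 -0.0001]
(0.4515, 0.1335, 0.16, -34) -> [104.8  53.   80.3] yaw 0.593
(0.4515, 0.1335, 0.059, -34) -> [  0.   0. 101.] yaw -0.0
```

>>> send_rows(
  motion=[
    [105,53,75,0.593,0.5],
    [105,53,75,0.593,0.5],
    [105,53,75,0.593,0.5],
    [105,53,75,0.593,0.5],
    [105,53,75,0.593,0.5],
    [105,53,75,0.593,0.5],
    [105,53,75,0.593,0.5],
    [105,53,75,0.593,0.5],
  ],
)

```text
t: 77.9
tcp_pos: [0.4522, 0.1331, 0.1277]
eef_rot: [2.773, 1.476, 0.002]
contact_force: [-0.6, 0.3, 0.1]
gripper_width: 0.5
```

```bash
python3 - <<'E'
from h import *
plan([(.4515,.1335,.060,-34)])
E
```

```text
now [0.4522 0.1331 0.1651] jaw -33.9 F [-0.6  0.3  0.1] g 0.5 t 77.9 tilt [0.0014 0.0002]
(0.4515, 0.1335, 0.06, -34) -> [-1.000e-01 -8.000e-01  1.051e+02] yaw 0.001
```

>>> send_rows(
  motion=[
    [0,-0.5,40,0,0.5],
    [0,-0.5,80,0,0.5],
    [0,-0.5,105,0,0.5],
    [0,-0.5,105,0,0.5],
    [0,-0.5,105,0,0.1],
    [0,-0.5,105,0,0.1],
    [0,-0.5,105,0,0.1],
    [0,-0.5,105,0,0.1],
  ],
)

```text
t: 78.7
tcp_pos: [0.4521, 0.1342, 0.0235]
eef_rot: [2.773, 1.475, 0.004]
contact_force: [-1.7, 0.6, 6.3]
gripper_width: 0.258
```

>>> send_rows(
  motion=[
    [0,0,0,0,0.1],
    [-1,0,0,0,0.1],
    [-2,0,0,0,0.1],
    [-2,0,0,0,0.1],
  ],
)

```text
t: 79.1
tcp_pos: [0.4521, 0.1341, 0.0236]
eef_rot: [-2.774, -1.474, -0.009]
contact_force: [1.7, 10.6, 2.1]
gripper_width: 0.257
```

>>> send_rows(
  motion=[
    [-1,0,0,0,0.1],
    [-1.5,0,0,0,0.1],
    [-1.5,0,0,0,0.1],
  ],
)

```text
t: 79.4
tcp_pos: [0.4522, 0.1342, 0.0236]
eef_rot: [-2.773, -1.473, -0.013]
contact_force: [5.3, 16.8, -0.7]
gripper_width: 0.254
```

>>> send_rows(
  motion=[
    [2.5,0,0,0,0.1],
    [2.5,0,0,0,0.5],
    [2.5,0,0,0,0.5],
    [2.5,0,0,0,0.5],
    [2.5,0,0,0,0.5],
    [2.5,0,-50,0,0.5],
    [2.5,0,-100,0,0.5],
    [2.5,0,-140,0,0.5],
  ],
)

```text
t: 80.2
tcp_pos: [0.451, 0.133, 0.1645]
eef_rot: [2.773, 1.475, 0.002]
contact_force: [-0.1, 0.9, -0.4]
gripper_width: 0.501
```

>>> send_rows(
  motion=[
    [-40,0,-20,0,0.5],
    [-80,0,-20,0,0.5],
    [-90,0,-20,0,0.5],
    [-90,0,-20,0,0.5],
    [-90,0,-20,0,0.5],
    [-90,0,-20,0,0.5],
  ],
)

```text
t: 80.8
tcp_pos: [0.401, 0.0591, 0.1818]
eef_rot: [-2.773, -1.476, 0.0]
contact_force: [0.5, 0.9, -0.0]
gripper_width: 0.5
```

```bash
python3 - <<'E'
from h import *
w=cam('top');Q=cloud(w); comps(Q,.06,.085,(.35,.75,-.36,.1),20); comps(Q,.083,.1,(.4,.6,.1,.28),10)
plan([]); print(bot.job_done())
E
```

```text
[260. 211.] 112 mean [0.551  0.0253 0.0733] circ 551.2 25.7 r 22.2
[361. 214.] 123 mean [ 0.5501 -0.2672  0.0724] circ 550.5 -267.4 r 22.3
[370. 249.] 125 mean [ 0.4504 -0.2928  0.0722] circ 451.0 -294.6 r 22.5
[190. 223.] 34 mean [0.5089 0.2211 0.0918] circ 509.1 222.3 r 9.4
now [0.4009 0.0591 0.2191] jaw -33.9 F [-0.1  0.3  0.3] g 0.498 t 80.85 tilt [-0.0005  0.0003]
the job is handed in; nothing more can be done
None
```

The job is handed in at about 81 s. Two sleeves passed and stand in the tray, and one was rejected into the grey bin. The second place on the mat was empty from the start.

- **Sleeve 1 and sleeve 3:** both went fully home on the pin. For each I pushed the shuttle in to its stop, pressed the palm head until it stopped moving, pulled the shuttle back out and stood the sleeve in the tray.
- **Sleeve 4:** it stopped on the shoulder, at the height worked out beforehand, with the force rising to 18 N. I let go and it stayed up (top at 134 mm, tilted about 6°), and the undersize ledge showed in the bore. It now stands in the bin.

**Final checks:**
- The top camera shows two upright sleeves in the tray and one upright in the bin.
- The pin is empty, and a last pull on the knob met the loading stop without moving.
- The gripper is clear of everything.

**What didn't go to plan:**
- **Fingertip height:** the fingertips sit about 37 mm above the reported TCP, so my first two closes on the knob missed above it. I measured the offset by touching the knob's top, with a brief 31 N push, and corrected for it.
- **Shuttle:** it started about 18 mm in and had to be pulled out first.
- **Sleeve 1:** it was knocked about 3 cm inside the tray during the run. A close check showed it upright and flat on the floor against the wall, so I left it there.

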